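# Set the screw press and put the pressing weights away

### The arm

A 6-joint arm with a two-finger parallel gripper is mounted at the origin on the work surface. World frame = base frame: x ahead of the robot, y to its left, z up, the work surface at z = 0. Lengths are in m, angles in rad, forces in N, time in s.
With the tool pointing down it reaches from about 0.4 to 0.925 m from the base axis. Payload 12.5 kg.
Tool frame: the origin (TCP) lies at the very end of the fingers, on their centre line; the grasp point (between the pads) lies 19 mm behind it; z points along the fingers, x is the direction in which the jaws open and shut, and the axes are right-handed (so a half turn about z gives the same grasp; the last joint's range is limited). The gripper opens to 95 mm and grips with 3 to 60 N. Pads are 20 mm wide; open, the fingers measure 119 mm over their backs; the gripper's body (75 mm by 180 mm) begins 59 mm behind the grasp point.
Start: joints at [1.089, 0.491, 1.559, -0, 1.092, -0.106], TCP at [0.229, 0.581, 0.215] pointing down, gripper open.
Joint ranges: [-3.1, 3.1], [-0.84, 2.19], [0.05, 2.79], [-1.13, 4.28], [0.06, 2.93], [-2.69, 2.69]. Speed limits (rad/s): [2.22, 2.22, 2.79, 3.14, 3.14, 3.14].

### API

Orientations are given as a unit quaternion [w, x, y, z].
In Python, from station import r gives the robot as it stands.
- The arm moves only by the tool servo_tool, never from a script. Its argument "deltas" is a list of rows, each an object of numbers: "x", "y", "z": the shift along the tool's x, y, z in mm; "wx", "wy", "wz": the turn, a rotation vector about the tool's x, y, z in rad; "fingers": the opening in per cent of the stroke, from 0 (shut) to 100 (fully open). A call has 1 to 12 rows; each row shifts and turns the commanded pose from where the row before left it, along the tool's axes as they then stand; what a row does not reach is not made up. A row lasts 1/10 s, in which the tool goes at most 50 mm and 8.59 degrees, less where a joint would pass 70% of its speed; a pose out of reach is approached as far as the arm can. A call with a gripper value outside its range is refused whole. The fingers move at their own pace and stop on an object; "force" is the grip in N (left out, the last holds). Time passes only in rows, so rows that do not move let the fingers close. It gives the time, the measured TCP pose, the force and the opening at its end, in the units of the state.
- r.state(): the state, without advancing time (a new reading comes with each control period).
- r.grab_frame(name): name is "scene" or "top" or "wrist"; returns a dict with "pixels" (384x512x3 uint8, red, green, blue), "fx", "fy", "cx", "cy" (pixels), "D" ([k1, k2, p1, p2, k3] as OpenCV has them; the pictures are not rectified), "extrinsics" (4x4, takes a point from world to camera coordinates). Camera axes: x right, y up, looking along -z (the intrinsics and any distortion apply to the point x, -y, -z); pixel columns grow to the right and rows downward; lengths in m; the calibration is good to about 2 mm. A picture is of the moment at which its call begins. There is no depth.
- r.finish_job(): hands the job in, once; it reports no verdict.
The state is a dict: "time": time; "qpos": joint angles; "joint_vel": joint speeds; "tau": joint torques, N m; "tool_pos": TCP position; "orientation": TCP orientation; "ft_force": force on the tool from outside, world axes, zero at the start; "ft_torque": the same for the moment, N m; "finger_gap": finger opening in m.
Only numpy, scipy, OpenCV 4.12 (cv2) and the standard library are available. Lean on these libraries where they do the work, as an engineer would, in place of code of your own. Each camera call takes 0.05 s, during which the arm holds its last target. There are 200 camera calls.

### The job

In the canteen kitchen the filled mould is ready for the screw press: push it fully home under the screw by its handle, then wind the crank clockwise until the pad meets the mould and snug it with about a quarter turn more (not as much as half a turn). Also clear the steel pressing weights off the table, setting each one flat in the tray whose recess has its own shape and size, and leave everything else on the table where it stands.

Things in the scene. Friction and masses are not known exactly. Their poses are not given: they have to be found in the camera images.
- press: Fixed screw press. Origin: on its vertical screw axis at table height; x points into the press, y to its left. White deck 10 mm thick, 156 mm wide, x=-180 to +70 mm. Rails 10 mm high (inner faces y=+-47.5 mm) guide the mould to a back stop at x=+45, with its origin within 3 mm of the screw axis. Posts at x=0, y=+-66 carry a bridge 44 (x) by 164 mm (y), z=145 to 170 mm.
- crank (a joint): Turn of the crank in rad, clockwise seen from above; 0 = pad fully up, end stop 12.0. Each turn clockwise lowers pad, crank and grip by 24 mm (3.82 mm per rad). Thread friction 0.24 N m (about 5 N at the grip); the screw stays where it is left. At first the pad's face is 21 to 30 mm above the level of the mould's top.
- crank_grip (a point): Middle of the crank's black upright grip: a cylinder 24 mm in diameter, 45 mm tall, spinning freely about its own vertical axis, 50 mm off the screw axis, on top of the crank arm (arm's top 22.5 mm below this point). 250 to 260 mm above the table at first, never on the mouth side. Pinched from above, it can be led round in circles without turning the gripper.
- pad (a joint): Compression in m of the coil spring between the screw and its pad (white disc, 56 mm in diameter, 10 mm thick, on the screw axis): 0 while the pad hangs free, growing once it meets the mould, 8 N per mm, solid at 0.014. A quarter turn past first contact is 0.006 (48 N on the mould; the push needed at the crank grip rises by about 3.7 N).
- mould: Loose closed steel press mould, 0.55 to 0.75 kg, 88 x 88 mm, its white lid's top 46 mm above the origin. Origin: centre of the underside; x and y as the press's. It stands on the deck between the rails, 80 to 105 mm short of home, its handle towards the press's mouth (-x). Pushing it along takes 4 to 9 N.
- mould_handle (a point): Middle of the mould's handle: an upright black fin 30 mm long (mould x), 14 mm thick (y), 18 to 60 mm above the mould's underside, 100 mm from the mould's origin along its -x, on a flat steel tongue (12 to 18 mm above the underside). This point is 40 mm above the underside.
- weight_round: Loose steel pressing weight, a disc 70 mm in diameter, 20 mm thick, with an upright steel grip fin on top: 40 mm long (along x), 14 mm thick (y), from 20 to 56 mm above the underside, over the centre. Origin: centre of the underside. 0.3 to 0.7 kg. May be absent.
- tray_round: Fixed white storage tray, the place of the round weight: a round recess 78 mm across, open upward, 4 mm clear round its own weight. Origin: centre of its underside on the table; floor 4 mm up, rim 14 mm up. x and y along the recess's length and width.
- weight_square: Loose steel pressing weight, a square slab 62 x 62 mm, 20 mm thick, with an upright steel grip fin on top: 40 mm long (along x), 14 mm thick (y), from 20 to 56 mm above the underside, over the centre. Origin: centre of the underside. 0.3 to 0.7 kg. May be absent.
- tray_square: Fixed white storage tray, the place of the square weight: a square recess 70 x 70 mm, open upward, 4 mm clear round its own weight. Origin: centre of its underside on the table; floor 4 mm up, rim 14 mm up. x and y along the recess's length and width.
- weight_small: Loose steel pressing weight, a small square slab 48 x 48 mm, 20 mm thick, with an upright steel grip fin on top: 40 mm long (along x), 14 mm thick (y), from 20 to 56 mm above the underside, over the centre. Origin: centre of the underside. 0.3 to 0.7 kg. May be absent.
- tray_small: Fixed white storage tray, the place of the small weight: a small square recess 56 x 56 mm, open upward, 4 mm clear round its own weight. Origin: centre of its underside on the table; floor 4 mm up, rim 14 mm up. x and y along the recess's length and width.
- weight_oblong: Loose steel pressing weight, an oblong slab 80 (x) x 44 (y) mm, 20 mm thick, with an upright steel grip fin on top: 40 mm long (along x), 14 mm thick (y), from 20 to 56 mm above the underside, over the centre. Origin: centre of the underside. 0.3 to 0.7 kg. May be absent.
- tray_oblong: Fixed white storage tray, the place of the oblong weight: an oblong recess 88 (x) x 52 (y) mm, open upward, 4 mm clear round its own weight. Origin: centre of its underside on the table; floor 4 mm up, rim 14 mm up. x and y along the recess's length and width.
- weight_long: Loose steel pressing weight, a narrow bar 106 (x) x 32 (y) mm, 20 mm thick, with an upright steel grip fin on top: 40 mm long (along x), 14 mm thick (y), from 20 to 56 mm above the underside, over the centre. Origin: centre of the underside. 0.3 to 0.7 kg. May be absent.
- tray_long: Fixed white storage tray, the place of the long weight: a narrow recess 114 (x) x 40 (y) mm, open upward, 4 mm clear round its own weight. Origin: centre of its underside on the table; floor 4 mm up, rim 14 mm up. x and y along the recess's length and width.
- weight_puck: Loose steel pressing weight, a small disc 50 mm in diameter, 20 mm thick, with an upright steel grip fin on top: 40 mm long (along x), 14 mm thick (y), from 20 to 56 mm above the underside, over the centre. Origin: centre of the underside. 0.3 to 0.7 kg. May be absent.
- tray_puck: Fixed white storage tray, the place of the puck weight: a small round recess 58 mm across, open upward, 4 mm clear round its own weight. Origin: centre of its underside on the table; floor 4 mm up, rim 14 mm up. x and y along the recess's length and width.
- bowl: Steel bowl, 100 mm across, 45 mm tall; a bystander, leave alone. Origin: centre of its underside.
- jar: Amber jar with white lid, 60 mm across, 85 mm tall; a bystander, leave alone. Origin: centre of its underside.
- spoon: Steel spoon 200 mm long lying flat; a bystander, leave alone. Origin: centre of its underside (of the whole spoon).
- foodbox: Food box with green lid, 106 x 136 x 65 mm; a bystander, leave alone. Origin: centre of its underside.
- can: Metal can, 70 mm across, 100 mm tall; a bystander, leave alone. Origin: centre of its underside.

How it is judged:
On the way, in this order (a step that is already met when the one before it is completed fails the run):
1. the mould is fully home under the screw, the pad still clear of it (horizontal distance between mould and press below 0.007 m and z of mould in the frame of press below 0.014 m and angle between the x axis of mould and the x axis of press, either way round below 0.08 rad and value of joint pad below 0.0015 m), for 0.2 s.
2. the pad is wound down on the mould and snug (horizontal distance between mould and press below 0.007 m and z of mould in the frame of press below 0.014 m and angle between the x axis of mould and the x axis of press, either way round below 0.08 rad and value of joint pad between 0.003 and 0.01 m and contact force between pad and mould above 15 N), for 0.3 s.
At the end, for the whole second after the job is handed in: The mould stands on the deck within 7 mm of home (square to the press to 0.08 rad), the pad presses it with the spring squeezed by 3 to 10 mm (1/8 to 0.42 turn past contact), and every weight that is present lies at rest and level (0.1 rad) on the floor of its own tray, within 10 mm of its centre (all of step 2 and horizontal distance between weight_round and tray_round below 0.01 m and z of weight_round in the frame of tray_round below 0.009 m and angle between each of weight_round, weight_square, weight_small, weight_oblong, weight_long, weight_puck's own z axis and vertical below 0.1 rad and linear speed of each of weight_round, weight_square, weight_small, weight_oblong, weight_long, weight_puck, mould below 0.02 m/s and horizontal distance between weight_square and tray_square below 0.01 m and z of weight_square in the frame of tray_square below 0.009 m and horizontal distance between weight_small and tray_small below 0.01 m and z of weight_small in the frame of tray_small below 0.009 m and horizontal distance between weight_oblong and tray_oblong below 0.01 m and z of weight_oblong in the frame of tray_oblong below 0.009 m and horizontal distance between weight_long and tray_long below 0.01 m and z of weight_long in the frame of tray_long below 0.009 m and horizontal distance between weight_puck and tray_puck below 0.01 m and z of weight_puck in the frame of tray_puck below 0.009 m); the robot touches nothing.
It fails at once if the screw is overtightened: pad spring squeezed more than 11.5 mm, almost half a turn past contact (value of joint pad above 0.0115 m).
It fails at once if a bystander is moved more than 50 mm (distance of any of bowl, jar, spoon, foodbox, can from where it was at the start of the episode above 0.05 m).
Of weight_round, weight_square, weight_small, weight_oblong, weight_long, weight_puck only 4 to 6 are there at a start; the rules pass over those that are not, and their reading is None.
At some moment in a run one of weight_round, weight_square, weight_small, weight_oblong, weight_long, weight_puck may be knocked a few centimetres aside while the robot is not near it.
Once in a run the grip may slacken for a moment while it holds something.
It also fails if it takes over 210 s, if anything falls off the work surface, if the arm or the gripper's body presses on something with over 40 N, if the wrist force passes 120 N, or if a joint passes its speed limit or range.

## Working session

There is one attempt and no reset: what is moved stays moved. The work goes in short steps, Python scripts to look and compute and a tool call to move; the robot and the scene stay as the last step left them, time stands still between calls to the robot, and variables do not carry over. Pictures are saved under pics/ and viewed, about 12 in all and at most 16, crops included, and the job is handed in when it is done.

Besides the shell and the picture viewer there is one more tool, called after "Call:" as name(argument=value, ...), one argument or row to a line, values as JSON. servo_tool: Moves the arm, as the interface text tells. Its arguments: {"type":"object","properties":{"deltas":{"type":"array","items":{"type":"object","properties":{"x":{"type":"number"},"y":{"type":"number"},"z":{"type":"number"},"wx":{"type":"number"},"wy":{"type":"number"},"wz":{"type":"number"},"fingers":{"type":"number"}}}},"force":{"type":"number"}},"required":["deltas"]}

```bash
ls; mkdir -p pics; cat > h.py <<'E'
import numpy as np, cv2
from station import r
def grab(n,save=None):
    f=r.grab_frame(n); 
    if save: cv2.imwrite('pics/'+save,cv2.cvtColor(np.asarray(f['pixels']),cv2.COLOR_RGB2BGR))
    return f
def K(f): return np.array([[f['fx'],0,f['cx']],[0,f['fy'],f['cy']],[0,0,1.]])
def ray(f,uv):
    p=cv2.undistortPoints(np.array(uv,float).reshape(-1,1,2),K(f),np.array(f['D'],float)).reshape(-1,2)
    d=np.c_[p[:,0],-p[:,1],-np.ones(len(p))]
    E=np.array(f['extrinsics']);R=E[:3,:3];t=E[:3,3]
    return -R.T@t, d@R
def onz(f,uv,z):
    o,d=ray(f,uv); z=np.broadcast_to(z,len(d)); return o+d*((z-o[2])/d[:,2])[:,None]
def proj(f,P):
    E=np.array(f['extrinsics']);c=np.array(P,float).reshape(-1,3)@E[:3,:3].T+E[:3,3]
    return cv2.projectPoints(c*[1,-1,-1],np.zeros(3),np.zeros(3),K(f),np.array(f['D'],float))[0].reshape(-1,2)
E
python3 - <<'E'
from h import *
import pickle
for n in('scene','top'):
    f=grab(n); pickle.dump(f,open(n+'0.pkl','wb'))
    im=cv2.cvtColor(np.asarray(f['pixels']),cv2.COLOR_RGB2BGR)
    cv2.imwrite(f'pics/{n}0.png',cv2.resize(im,(800,600),interpolation=cv2.INTER_CUBIC))
    E=np.array(f['extrinsics']);print(n,-E[:3,:3].T@E[:3,3],f['fx'],f['D'])
print(r.state())
E
```

```text
pics
scene [ 1.4147653  -0.51274992  0.84966716] 394.76736184950994 [-0.03032576  0.          0.          0.          0.        ]
top [0.39099303 0.01728737 1.19053753] 373.16958023537813 [-0.11631954  0.          0.          0.          0.        ]
{'time': 0.1, 'qpos': array([ 1.08940893e+00,  4.91496496e-01,  1.55938861e+00,  2.23280745e-06,
        1.09170893e+00, -1.05613748e-01]), 'joint_vel': array([ 0.00030089, -0.00067096, -0.00074461, -0.00087208,  0.00070485,
       -0.00093587]), 'tau': array([ 2.69816344e-03, -6.13624191e+01, -2.58609152e+01,  6.94494392e-02,
        4.69990948e-02, -8.14737461e-06]), 'tool_pos': array([0.22925539, 0.58120174, 0.21412188]), 'orientation': array([ 2.35602473e-04,  8.26738446e-01,  5.62586252e-01, -4.41794977e-04]), 'ft_force': array([-0.10353403,  0.13713502,  0.45058111]), 'ft_torque': array([-0.02895384, -0.03666622, -0.05066748]), 'finger_gap': 0.09518570545674024}
```

View pics/top0.png

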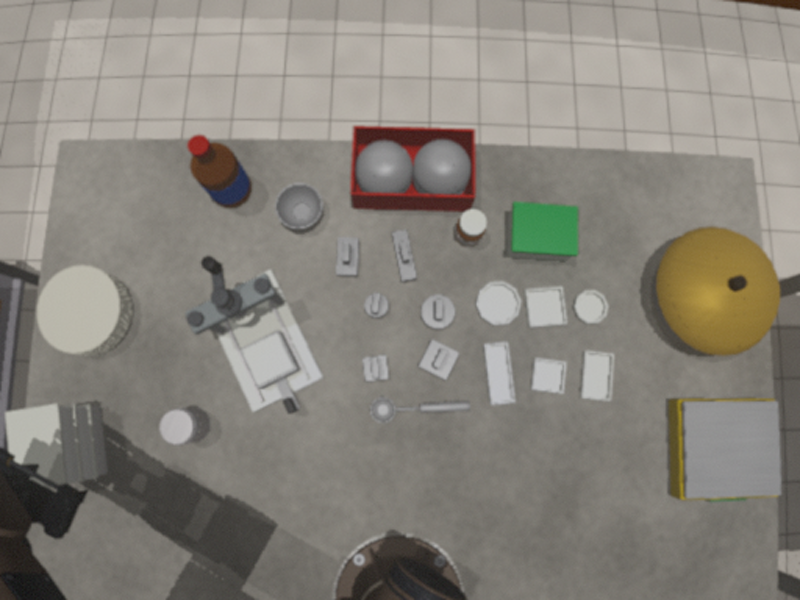

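View pics/scene0.png

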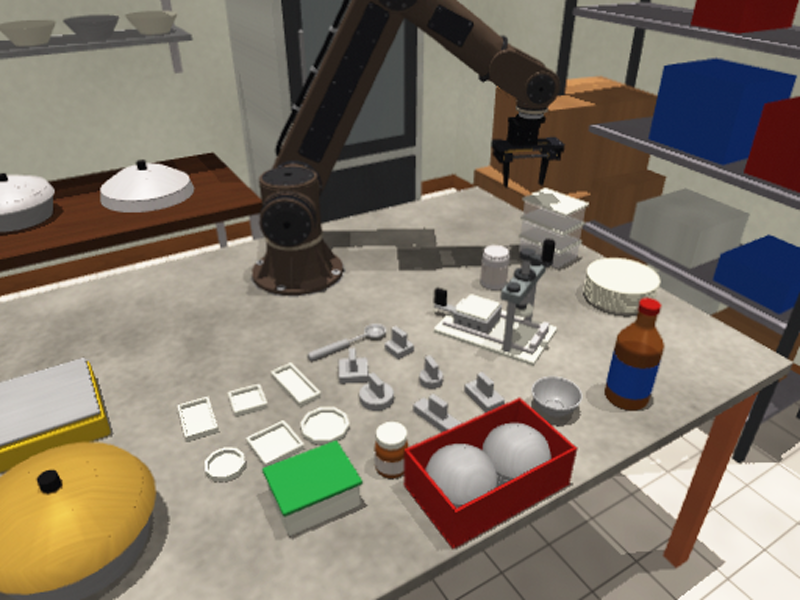

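```bash
python3 - <<'E'
from h import *
import pickle
f=pickle.load(open('top0.pkl','rb'));im=np.asarray(f['pixels']).astype(int)
hsv=cv2.cvtColor(im.astype(np.uint8),cv2.COLOR_RGB2HSV)
m=((hsv[...,2]>185)&(hsv[...,1]<40)).astype(np.uint8)
m[:, :115]=0; m[:150]=0;m[290:]=0;m[:,440:]=0
n,l,s,c=cv2.connectedComponentsWithStats(m)
for i in range(1,n):
    if s[i,4]>150:
        cs,_=cv2.findContours((l==i).astype(np.uint8),cv2.RETR_EXTERNAL,cv2.CHAIN_APPROX_NONE)
        p=onz(f,cs[0].reshape(-1,2),0.014)[:,:2]
        print(s[i],cv2.minAreaRect((p*1000).astype(np.float32)))
o=im[100:280,110:420].astype(np.uint8)
o=cv2.resize(o,None,fx=800/310,fy=800/310,interpolation=cv2.INTER_CUBIC)
cv2.imwrite('pics/c1.png',cv2.cvtColor(o,cv2.COLOR_RGB2BGR))
E
```

```text
[306 183  24  24 414] ((589.4088745117188, -189.41220092773438), (74.64125061035156, 72.23323822021484), 45.41490173339844)
[338 186  21  22 388] ((583.4727783203125, -288.5221862792969), (66.7718276977539, 63.58835220336914), 5.923304557800293)
[369 188  16  18 209] ((587.3473510742188, -382.9486999511719), (52.50684356689453, 50.56719207763672), 45.1522102355957)
[184 208  21  41 301] ((470.8713073730469, 219.00572204589844), (118.68401336669922, 58.89378356933594), 27.79462432861328)
[156 214  31  32 559] ((465.3003234863281, 275.460205078125), (74.4209976196289, 75.48857116699219), 28.24405288696289)
[142 216  38  46 390] ((446.5743103027344, 308.5079040527344), (160.11685180664062, 60.23705291748047), 28.212797164916992)
[311 221  15  37 394] ((446.5071716308594, -191.14590454101562), (114.89263916015625, 36.4493522644043), 6.887216567993164)
[374 227  15  28 363] ((443.04583740234375, -393.4306945800781), (45.46160125732422, 83.58238983154297), 83.79070281982422)
[342 232  17  18 257] ((442.2651062011719, -292.0645446777344), (49.86574935913086, 52.31743621826172), 83.29571533203125)
```

View pics/c1.png

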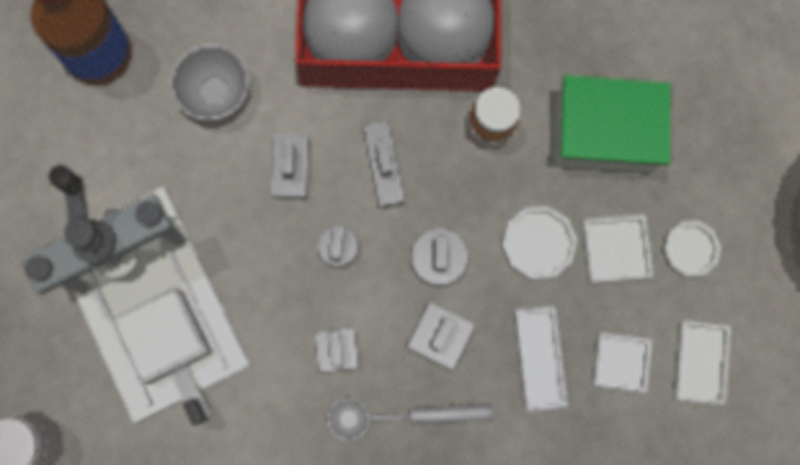

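```bash
cat >> h.py <<'E'
def tool():
    from scipy.spatial.transform import Rotation as Ro
    s=r.state();q=s['orientation'];return np.array(s['tool_pos']),Ro.from_quat([q[1],q[2],q[3],q[0]]).as_matrix()
def goal(p,yaw=None):
    """shift in tool mm + wz to reach p with tool-down, jaw yaw (mod pi)"""
    t,R=tool(); s=r.state()
    d=R.T@(np.array(p)-t)*1000
    print('t',round(s['time'],2),'tcp',t.round(4),'F',np.round(s['ft_force'],1),'gap',round(s['finger_gap'],4),'q6',round(s['qpos'][5],2))
    print('shift',d.round(1),end=' ')
    if yaw is not None:
        y=np.arctan2(R[1,0],R[0,0]); w=-((yaw-y+np.pi/2)%np.pi-np.pi/2); 
        a=R[:,2]; print('wz',round(w,3),end=' ')
    print('tilt',(R.T@np.cross(R[:,2],[0,0,-1])).round(4))
E
python3 - <<'E'
from h import *
f=grab('wrist');E=np.array(f['extrinsics']);R=E[:3,:3];c=-R.T@E[:3,3]
t,T=tool()
print('cam in tool',T.T@(c-t),'view dir in tool',T.T@(-R[2]),'up',T.T@R[1],f['fx'],f['D'])
g=pickle=None
import pickle
f=pickle.load(open('top0.pkl','rb'))
k=310/800
pts={'round':(440,252),'square':(443,333),'oblong':(289,160),'long':(383,159),'puck':(338,242),'small':(337,350),'handletop':(196,410)}
for n,(u,v) in pts.items():
    print(n,onz(f,[(110+u*k,100+v*k)],0.056).round(3))
print('griptop',onz(f,[(110+65*k,100+180*k)],0.277).round(3))
goal([0.40,0.15,0.40],0.492+np.pi/2)
E
```

```text
cam in tool [ 0.00035885 -0.08110864 -0.17099981] view dir in tool [-6.04155184e-04  2.84931849e-01  9.58547587e-01] up [-2.80421388e-04 -9.58547773e-01  2.84931727e-01] 333.1791171033451 [-0.07591276  0.          0.          0.          0.        ]
round [[ 0.568 -0.067  0.056]]
square [[ 0.472 -0.072  0.056]]
oblong [[0.676 0.117 0.056]]
long [[0.68  0.003 0.056]]
puck [[0.577 0.055 0.056]]
small [[0.449 0.052 0.056]]
handletop [[0.375 0.215 0.056]]
griptop [[0.596 0.317 0.277]]
t 0.15 tcp [0.2293 0.5812 0.2142] F [ 0.3  0.2 -1.1] gap 0.0952 q6 -0.11
shift [-338.7  317.  -185.5] wz -0.868 tilt [-0.      0.0008 -0.    ]
```

Call:
servo_tool(
  deltas=[
    {"z": -15,"wz": -0.1085},
    {"z": -15,"wz": -0.1085},
    {"z": -15,"wz": -0.1085},
    {"z": -15,"wz": -0.1085},
    {"z": -15,"wz": -0.1085},
    {"z": -15,"wz": -0.1085},
    {"z": -15,"wz": -0.1085},
    {"z": -11,"wz": -0.1085},
  ],
)

```text
$.deltas[0]: bad value
```

Call:
servo_tool(
  deltas=[
    {"x": -30,"y": -1},
    {"x": -33,"y": -1},
    {"x": -33,"y": -1},
    {"x": -33,"y": -1},
    {"x": -33,"y": -1},
    {"x": -33,"y": -2},
    {"x": -33,"y": -1},
    {"x": -33,"y": -1},
    {"x": -33,"y": -1},
    {"x": -33,"y": -1},
    {"x": -33,"y": -2},
    {"x": -30,"y": -1},
  ],
)

```text
$.deltas[0]: bad value
```

```bash
python3 - <<'E'
from h import *
import pickle
goal([.40,.23,.33],2.063)
f=grab('wrist');pickle.dump(f,open('w1.pkl','wb'))
im=cv2.cvtColor(np.asarray(f['pixels']),cv2.COLOR_RGB2BGR)
cv2.imwrite('pics/w1.png',cv2.resize(im,(800,600),interpolation=cv2.INTER_CUBIC))
E
```

```text
t 0.15 tcp [0.2293 0.5812 0.2142] F [ 0.3  0.2 -1.1] gap 0.0952 q6 -0.11
shift [-264.2  287.7 -115.6] wz -0.868 tilt [-0.      0.0008 -0.    ]
```

View pics/w1.png

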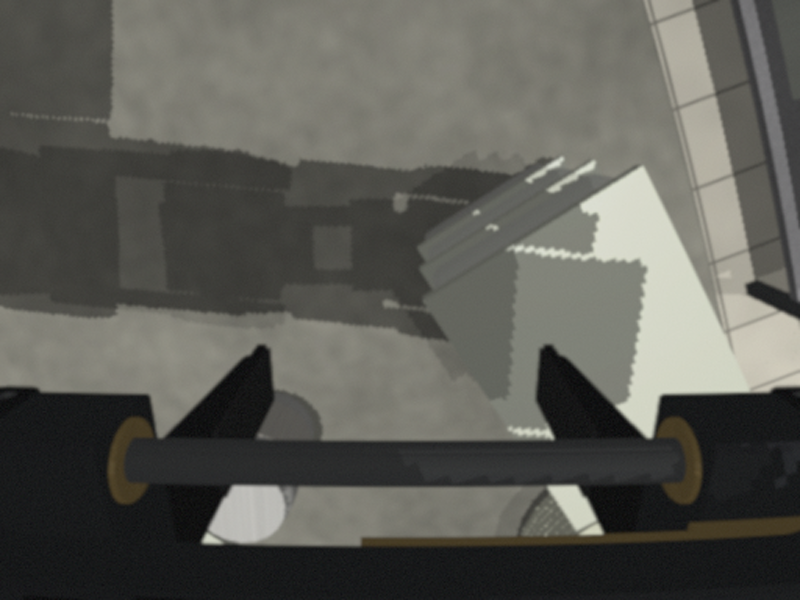

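Call:
servo_tool(
  deltas=[
    {"x": 0,"y": 0,"z": -15,"wx": 0,"wy": 0,"wz": -0.1085,"fingers": 100},
  ],
)

```text
time: 0.3
tool_pos: [0.229, 0.5807, 0.2279]
orientation: [0.001, 0.795, 0.607, -0.002]
ft_force: [0.0, 0.4, 1.0]
finger_gap: 0.095
```

Call:
servo_tool(
  deltas=[
    {"x": 0,"y": 0,"z": -15,"wx": 0,"wy": 0,"wz": -0.1085},
  ],
)

```text
$.deltas[0]: bad value
```

Call:
servo_tool(
  deltas=[
    {"z": -15,"wz": -0.1085,"fingers": 100},
  ],
)

```text
$.deltas[0]: bad value
```

Call:
servo_tool(
  deltas=[
    {"x": 0,"y": 0,"z": -20,"wx": 0,"wy": 0,"wz": -0.13,"fingers": 100},
    {"x": 0,"y": 0,"z": -20,"wx": 0,"wy": 0,"wz": -0.13,"fingers": 100},
    {"x": 0,"y": 0,"z": -20,"wx": 0,"wy": 0,"wz": -0.13,"fingers": 100},
    {"x": 0,"y": 0,"z": -20,"wx": 0,"wy": 0,"wz": -0.13,"fingers": 100},
    {"x": 0,"y": 0,"z": -20,"wx": 0,"wy": 0,"wz": -0.13,"fingers": 100},
    {"x": 0,"y": 0,"z": 0,"wx": 0,"wy": 0,"wz": -0.11,"fingers": 100},
  ],
)

```text
time: 0.9
tool_pos: [0.2296, 0.5819, 0.3324]
orientation: [-0.0, 0.511, 0.86, 0.002]
ft_force: [0.5, 0.5, 0.2]
finger_gap: 0.0954
```

Call:
servo_tool(
  deltas=[
    {"x": -39,"y": -2,"z": 0,"wx": 0,"wy": 0,"wz": 0,"fingers": 100},
    {"x": -39,"y": -1,"z": 0,"wx": 0,"wy": 0,"wz": 0,"fingers": 100},
    {"x": -39,"y": -2,"z": 0,"wx": 0,"wy": 0,"wz": 0,"fingers": 100},
    {"x": -39,"y": -1,"z": 0,"wx": 0,"wy": 0,"wz": 0,"fingers": 100},
    {"x": -39,"y": -2,"z": 0,"wx": 0,"wy": 0,"wz": 0,"fingers": 100},
    {"x": -39,"y": -1,"z": 0,"wx": 0,"wy": 0,"wz": 0,"fingers": 100},
    {"x": -39,"y": -2,"z": 0,"wx": 0,"wy": 0,"wz": 0,"fingers": 100},
    {"x": -39,"y": -1,"z": 0,"wx": 0,"wy": 0,"wz": 0,"fingers": 100},
    {"x": -39,"y": -2,"z": 0,"wx": 0,"wy": 0,"wz": 0,"fingers": 100},
    {"x": -39,"y": -1,"z": 0,"wx": 0,"wy": 0,"wz": 0,"fingers": 100},
    {"x": 0,"y": 0,"z": 0,"wx": 0,"wy": 0,"wz": 0,"fingers": 100},
    {"x": 0,"y": 0,"z": 0,"wx": 0,"wy": 0,"wz": 0,"fingers": 100},
  ],
)

```text
time: 2.1
tool_pos: [0.4008, 0.2302, 0.3296]
orientation: [-0.0, 0.514, 0.858, 0.0]
ft_force: [0.7, 0.2, -0.7]
finger_gap: 0.0952
```

```bash
python3 - <<'E'
from h import *
import pickle
goal([.40,.23,.33],2.063)
f=grab('wrist');pickle.dump(f,open('w1.pkl','wb'))
im=cv2.cvtColor(np.asarray(f['pixels']),cv2.COLOR_RGB2BGR)
cv2.imwrite('pics/w1b.png',cv2.resize(im,(800,600),interpolation=cv2.INTER_CUBIC))
E
```

```text
t 2.1 tcp [0.4008 0.2302 0.3296] F [ 0.7  0.2 -0.7] gap 0.0952 q6 -1.68
shift [ 0.2 -0.8 -0.4] wz -0.002 tilt [ 0.0001 -0.0002  0.    ]
```

View pics/w1b.png

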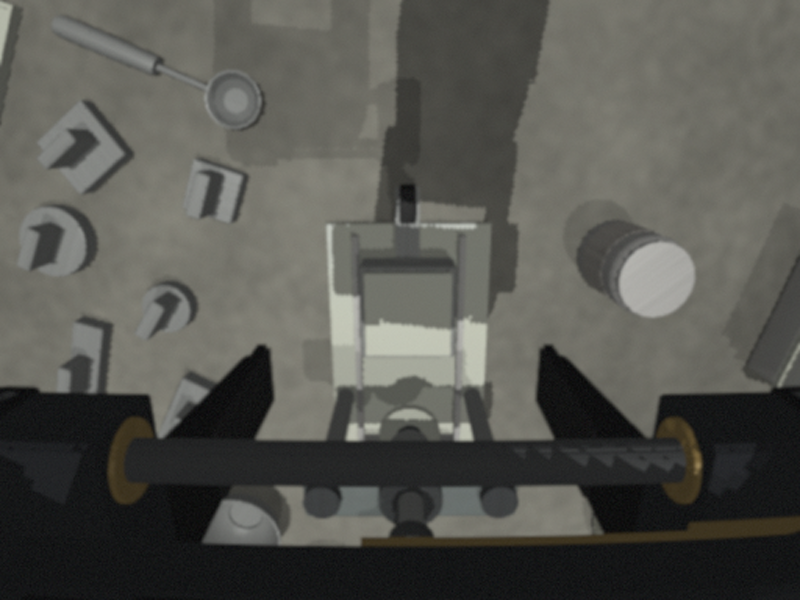

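```bash
python3 - <<'E'
from h import *
import pickle
f=pickle.load(open('w1.pkl','rb'));im=np.asarray(f['pixels'])
k=1/1.5625
def q(n,u,v,z): 
    p=onz(f,[((u+.5)*k-.5,(v+.5)*k-.5)],z)[0]; print(n,p.round(4)); return p
a=q('deckR',328,223,.01);b=q('deckL',491,223,.01)
m=(a+b)/2; print('mid',m,'yaw',np.arctan2(*(b-a)[[1,0]])-np.pi/2)
for n,u,v in(('lid fr',362,270),('lid fl',453,270),('lid br',363,355),('lid bl',453,355)): q(n,u,v,.056)
g=cv2.cvtColor(im,cv2.COLOR_RGB2GRAY)
print(g[108:150,252:270])
E
```

```text
deckR [0.4303 0.1643 0.01  ]
deckL [0.3574 0.3006 0.01  ]
mid [0.39387998 0.23242197 0.01      ] yaw 0.4909537804323527
lid fr [0.4442 0.2115 0.056 ]
lid fl [0.4065 0.2821 0.056 ]
lid br [0.516  0.2488 0.056 ]
lid bl [0.4768 0.3222 0.056 ]
[[ 58  57  60  60  60  62  64  71  73  73  74  73  74  73  73  74  73  71]
 [ 59  59  59  58  59  58  61  68  72  72  73  73  74  73  73  73  72  73]
 [ 58  61  58  57  59  58  59  65  68  71  72  73  72  74  72  74  73  72]
 [ 60  59  60  59  60  58  60  60  63  67  71  72  73  72  71  73  74  74]
 [ 58  59  57  59  58  59  56  58  61  65  67  71  72  73  74  75  76  76]
 [ 58  58  59  58  58  59  58  56  60  60  65  66  69  71  74  75  74  74]
 [ 59  58  58  57  60  58  57  58  56  57  59  60  63  69  73  74  74  76]
 [ 58  57  56  59  58  57  58  59  58  56  57  59  63  68  73  75  76  76]
 [ 57  59  60  58  58  57  57  55  55  55  56  56  59  67  71  76  75  75]
 [ 60  59  58  56  52  50  48  47  46  48  45  46  49  58  68  74  75  75]
 [ 59  60  58  53  44  34  32  30  31  32  29  31  35  48  65  73  76  77]
 [ 60  61  59  50  35  19  18  19  
[... 1590 characters left out ...]
 45  69 108 134 134 123]
 [ 87 125 137 119  84  56  50  50  47  49  48  45  51  77 117 137 129 117]
 [ 89 119 137 129 100  74  70  70  65  70  74  77  81 100 130 143 133 123]
 [ 93 110 125 130 117 100  98  99  92  99 109 115 118 127 141 147 140 140]
 [ 92  95 105 115 112 102 106 106 100 107 118 131 132 133 141 142 137 141]
 [ 93  87  88  92  94  92  93  92  89  93 104 116 118 115 120 121 118 124]
 [ 93  86  82  83  85  83  85  83  83  81  87  92  95  92  95  98 103 109]
 [ 93  85  83  83  82  83  84  84  81  83  84  83  84  84  83  89  98 108]
 [ 92  84  83  85  83  82  82  83  82  82  83  82  81  84  85  86  97 109]
 [ 93  87  82  83  83  83  83  81  82  80  84  84  84  83  82  87  97 108]]
```

```bash
python3 - <<'E'
from h import *
import pickle
f=pickle.load(open('w1.pkl','rb'))
p=onz(f,[(260.7,119.5),(260.7,130.5),(260.7,141.5)],.07);print(p, np.linalg.norm(p[2]-p[0]))
m=np.array([.3939,.2324]);d=np.array([np.cos(.491),np.sin(.491)]);n=np.array([-d[1],d[0]])
v=p[1,:2]-m;print('press x,y',v@d-.18,v@n)
goal([*p[1,:2],.12],2.063)
E
```

```text
[[0.36079342 0.21226431 0.07      ]
 [0.3731184  0.21887382 0.07      ]
 [0.38564372 0.22559127 0.07      ]] 0.028198316491350406
press x,y -0.20470420259865538 -0.002129526986231135
t 2.15 tcp [0.4005 0.2309 0.3296] F [ 1.3 -0.2 -0.4] gap 0.0956 q6 -1.68
shift [  2.3 -29.8 209.6] wz -0.0 tilt [ 0.0001 -0.0003 -0.    ]
```

Call:
servo_tool(
  deltas=[
    {"x": 2,"y": -15,"z": 40,"wx": 0,"wy": 0,"wz": 0,"fingers": 100},
    {"x": 0,"y": -15,"z": 40,"wx": 0,"wy": 0,"wz": 0,"fingers": 100},
    {"x": 0,"y": 0,"z": 40,"wx": 0,"wy": 0,"wz": 0,"fingers": 100},
    {"x": 0,"y": 0,"z": 40,"wx": 0,"wy": 0,"wz": 0,"fingers": 100},
    {"x": 0,"y": 0,"z": 40,"wx": 0,"wy": 0,"wz": 0,"fingers": 100},
    {"x": 0,"y": 0,"z": 30,"wx": 0,"wy": 0,"wz": 0,"fingers": 100},
    {"x": 0,"y": 0,"z": 30,"wx": 0,"wy": 0,"wz": 0,"fingers": 100},
    {"x": 0,"y": 0,"z": 20,"wx": 0,"wy": 0,"wz": 0,"fingers": 100},
    {"x": 0,"y": 0,"z": 10,"wx": 0,"wy": 0,"wz": 0,"fingers": 100},
  ],
)

```text
time: 3.05
tool_pos: [0.3723, 0.2191, 0.0381]
orientation: [-0.001, 0.513, 0.859, -0.001]
ft_force: [0.5, 0.1, 1.1]
finger_gap: 0.0954
```

Call:
servo_tool(
  force=20,
  deltas=[
    {"x": 0,"y": 0,"z": 0,"wx": 0,"wy": 0,"wz": 0,"fingers": 0},
    {"x": 0,"y": 0,"z": 0,"wx": 0,"wy": 0,"wz": 0,"fingers": 0},
    {"x": 0,"y": 0,"z": 0,"wx": 0,"wy": 0,"wz": 0,"fingers": 0},
    {"x": 0,"y": 0,"z": 0,"wx": 0,"wy": 0,"wz": 0,"fingers": 0},
    {"x": 0,"y": 0,"z": 0,"wx": 0,"wy": 0,"wz": 0,"fingers": 0},
    {"x": 0,"y": 0,"z": 0,"wx": 0,"wy": 0,"wz": 0,"fingers": 0},
  ],
)

```text
time: 3.65
tool_pos: [0.3734, 0.2183, 0.04]
orientation: [0.0, 0.513, 0.858, 0.0]
ft_force: [0.1, 0.4, -0.1]
finger_gap: 0.0524
```

Call:
servo_tool(
  deltas=[
    {"x": 0,"y": 0,"z": 0,"wx": 0,"wy": 0,"wz": 0,"fingers": 0},
    {"x": 0,"y": 0,"z": 0,"wx": 0,"wy": 0,"wz": 0,"fingers": 0},
    {"x": 0,"y": 0,"z": 0,"wx": 0,"wy": 0,"wz": 0,"fingers": 0},
    {"x": 0,"y": 0,"z": 0,"wx": 0,"wy": 0,"wz": 0,"fingers": 0},
    {"x": 0,"y": 0,"z": 0,"wx": 0,"wy": 0,"wz": 0,"fingers": 0},
    {"x": 0,"y": 0,"z": 0,"wx": 0,"wy": 0,"wz": 0,"fingers": 0},
    {"x": 0,"y": 0,"z": 0,"wx": 0,"wy": 0,"wz": 0,"fingers": 0},
    {"x": 0,"y": 0,"z": 0,"wx": 0,"wy": 0,"wz": 0,"fingers": 0},
  ],
)

```text
time: 4.45
tool_pos: [0.3733, 0.2183, 0.0396]
orientation: [-0.0, 0.513, 0.858, 0.0]
ft_force: [0.1, -0.8, -0.9]
finger_gap: 0.0138
```

Call:
servo_tool(
  deltas=[
    {"x": 0,"y": 5,"z": 0,"wx": 0,"wy": 0,"wz": 0,"fingers": 0},
    {"x": 0,"y": 9,"z": 0,"wx": 0,"wy": 0,"wz": 0,"fingers": 0},
    {"x": 0,"y": 9,"z": 0,"wx": 0,"wy": 0,"wz": 0,"fingers": 0},
    {"x": 0,"y": 9,"z": 0,"wx": 0,"wy": 0,"wz": 0,"fingers": 0},
    {"x": 0,"y": 9,"z": 0,"wx": 0,"wy": 0,"wz": 0,"fingers": 0},
    {"x": 0,"y": 9,"z": 0,"wx": 0,"wy": 0,"wz": 0,"fingers": 0},
    {"x": 0,"y": 9,"z": 0,"wx": 0,"wy": 0,"wz": 0,"fingers": 0},
    {"x": 0,"y": 9,"z": 0,"wx": 0,"wy": 0,"wz": 0,"fingers": 0},
    {"x": 0,"y": 9,"z": 0,"wx": 0,"wy": 0,"wz": 0,"fingers": 0},
    {"x": 0,"y": 9,"z": 0,"wx": 0,"wy": 0,"wz": 0,"fingers": 0},
    {"x": 0,"y": 5,"z": 0,"wx": 0,"wy": 0,"wz": 0,"fingers": 0},
  ],
)

```text
time: 5.55
tool_pos: [0.4526, 0.261, 0.0395]
orientation: [-0.001, 0.513, 0.858, -0.001]
ft_force: [-7.7, -4.5, 10.3]
finger_gap: 0.0137
```

Call:
servo_tool(
  deltas=[
    {"x": 0,"y": 4,"z": 0,"wx": 0,"wy": 0,"wz": 0,"fingers": 0},
    {"x": 0,"y": 3,"z": 0,"wx": 0,"wy": 0,"wz": 0,"fingers": 0},
    {"x": 0,"y": 2,"z": 0,"wx": 0,"wy": 0,"wz": 0,"fingers": 0},
    {"x": 0,"y": 0,"z": 0,"wx": 0,"wy": 0,"wz": 0,"fingers": 0},
  ],
)

```text
time: 5.95
tool_pos: [0.4603, 0.2652, 0.0396]
orientation: [-0.001, 0.513, 0.858, -0.001]
ft_force: [-4.9, -2.4, 3.8]
finger_gap: 0.0141
```

Call:
servo_tool(
  deltas=[
    {"x": 0,"y": 2,"z": 0,"wx": 0,"wy": 0,"wz": 0,"fingers": 0},
    {"x": 0,"y": 0,"z": 0,"wx": 0,"wy": 0,"wz": 0,"fingers": 0},
  ],
)

```text
time: 6.15
tool_pos: [0.462, 0.2661, 0.0396]
orientation: [-0.001, 0.513, 0.858, -0.001]
ft_force: [-5.3, -2.2, 5.2]
finger_gap: 0.0135
```

Call:
servo_tool(
  deltas=[
    {"x": 0,"y": 2,"z": 0,"wx": 0,"wy": 0,"wz": 0,"fingers": 0},
    {"x": 0,"y": 0,"z": 0,"wx": 0,"wy": 0,"wz": 0,"fingers": 0},
  ],
)

```text
time: 6.35
tool_pos: [0.4638, 0.267, 0.0395]
orientation: [-0.001, 0.513, 0.858, -0.001]
ft_force: [-4.4, -2.5, 5.4]
finger_gap: 0.0137
```

Call:
servo_tool(
  deltas=[
    {"x": 0,"y": 2,"z": 0,"wx": 0,"wy": 0,"wz": 0,"fingers": 0},
    {"x": 0,"y": 0,"z": 0,"wx": 0,"wy": 0,"wz": 0,"fingers": 0},
  ],
)

```text
time: 6.55
tool_pos: [0.4656, 0.268, 0.0396]
orientation: [-0.001, 0.513, 0.858, -0.001]
ft_force: [-5.7, -2.1, 5.0]
finger_gap: 0.0139
```

Call:
servo_tool(
  deltas=[
    {"x": 0,"y": 2,"z": 0,"wx": 0,"wy": 0,"wz": 0,"fingers": 0},
    {"x": 0,"y": 0,"z": 0,"wx": 0,"wy": 0,"wz": 0,"fingers": 0},
  ],
)

```text
time: 6.75
tool_pos: [0.4661, 0.2683, 0.0395]
orientation: [-0.002, 0.513, 0.858, -0.002]
ft_force: [-10.9, -6.8, 8.6]
finger_gap: 0.014
```

Call:
servo_tool(
  deltas=[
    {"x": 0,"y": 1,"z": 0,"wx": 0,"wy": 0,"wz": 0,"fingers": 0},
    {"x": 0,"y": 0,"z": 0,"wx": 0,"wy": 0,"wz": 0,"fingers": 0},
  ],
)

```text
time: 6.95
tool_pos: [0.4662, 0.2684, 0.0394]
orientation: [-0.002, 0.513, 0.858, -0.003]
ft_force: [-12.4, -9.1, 10.7]
finger_gap: 0.0139
```

Call:
servo_tool(
  deltas=[
    {"x": 0,"y": 0,"z": 0,"wx": 0,"wy": 0,"wz": 0,"fingers": 60},
    {"x": 0,"y": 0,"z": 0,"wx": 0,"wy": 0,"wz": 0,"fingers": 60},
    {"x": 0,"y": 0,"z": 0,"wx": 0,"wy": 0,"wz": 0,"fingers": 60},
    {"x": 0,"y": 0,"z": 0,"wx": 0,"wy": 0,"wz": 0,"fingers": 60},
    {"x": 0,"y": 0,"z": -20,"wx": 0,"wy": 0,"wz": 0,"fingers": 60},
    {"x": 0,"y": 0,"z": -40,"wx": 0,"wy": 0,"wz": 0,"fingers": 60},
    {"x": 0,"y": 0,"z": -50,"wx": 0,"wy": 0,"wz": 0,"fingers": 60},
    {"x": 0,"y": 0,"z": -50,"wx": 0,"wy": 0,"wz": 0,"fingers": 60},
    {"x": 0,"y": 0,"z": -50,"wx": 0,"wy": 0,"wz": 0,"fingers": 60},
    {"x": 0,"y": 0,"z": -50,"wx": 0,"wy": 0,"wz": 0,"fingers": 60},
    {"x": 0,"y": 0,"z": -50,"wx": 0,"wy": 0,"wz": 0,"fingers": 60},
    {"x": 0,"y": 0,"z": -50,"wx": 0,"wy": 0,"wz": 0,"fingers": 60},
  ],
)

```text
time: 8.15
tool_pos: [0.4688, 0.2697, 0.402]
orientation: [0.0, 0.513, 0.858, 0.0]
ft_force: [0.1, -0.2, 0.4]
finger_gap: 0.0569
```

Call:
servo_tool(
  deltas=[
    {"x": -3,"y": 25,"z": 0,"wx": 0,"wy": 0,"wz": 0,"fingers": 60},
    {"x": -4,"y": 28,"z": 0,"wx": 0,"wy": 0,"wz": 0,"fingers": 60},
    {"x": -4,"y": 30,"z": 0,"wx": 0,"wy": 0,"wz": 0,"fingers": 60},
    {"x": -4,"y": 30,"z": 0,"wx": 0,"wy": 0,"wz": 0,"fingers": 60},
    {"x": -3,"y": 25,"z": 0,"wx": 0,"wy": 0,"wz": 0,"fingers": 60},
    {"x": 0,"y": 0,"z": 0,"wx": 0,"wy": 0,"wz": 0,"fingers": 60},
    {"x": 0,"y": 0,"z": 0,"wx": 0,"wy": 0,"wz": 0,"fingers": 60},
  ],
)

```text
time: 8.85
tool_pos: [0.5994, 0.3192, 0.3988]
orientation: [-0.0, 0.513, 0.858, -0.0]
ft_force: [-0.1, 0.6, 0.2]
finger_gap: 0.057
```

```bash
python3 - <<'E'
from h import *
import pickle
goal([.596,.317,.40],2.063)
f=grab('wrist');pickle.dump(f,open('w2.pkl','wb'))
im=cv2.cvtColor(np.asarray(f['pixels']),cv2.COLOR_RGB2BGR)
cv2.imwrite('pics/w2.png',cv2.resize(im,(800,600),interpolation=cv2.INTER_CUBIC))
E
```

```text
t 8.85 tcp [0.5994 0.3192 0.3988] F [-0.1  0.6  0.2] gap 0.057 q6 -1.67
shift [-0.4 -4.  -1.2] wz 0.0 tilt [-0.0011 -0.0002 -0.    ]
```

View pics/w2.png

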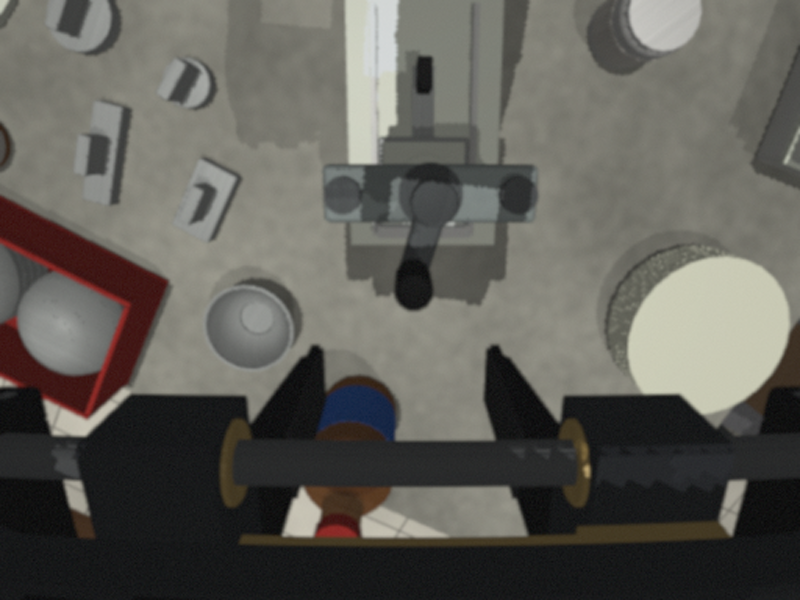

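```bash
python3 - <<'E'
from h import *
import pickle
f=pickle.load(open('w2.pkl','rb'));k=1/1.5625
p=onz(f,[((413.5)*k-.5,(292.5)*k-.5)],.2775)[0];print('grip',p)
g=cv2.cvtColor(np.asarray(f['pixels']),cv2.COLOR_RGB2GRAY)
print(g[165:205:2,250:282:1])
# bridge corners z=.17
b=onz(f,[((u+.5)*k-.5,(v+.5)*k-.5) for u,v in((326,166),(536,167),(324,221),(535,221))],.17);print(b,'bridge mid',b.mean(0), np.linalg.norm(b[0]-b[1]))
t=pickle.load(open('top0.pkl','rb'));s=pickle.load(open('scene0.pkl','rb'))
# bottle cap triangulate
o1,d1=ray(t,[(200*k,146*k)]);o2,d2=ray(s,[(650*k,307*k)])
A=np.c_[d1[0],-d2[0]];x=np.linalg.lstsq(A,o2-o1,rcond=None)[0];print('cap',o1+d1[0]*x[0],o2+d2[0]*x[1])
E
```

```text
grip [0.60107712 0.326388   0.2775    ]
[[ 90  91  89  91  91  87  78  59  41  35  35  31  30  32  29  32  32  32
   35  39  46  47  48  47  45  50  59  75  84  87  86  87]
 [ 92  91  90  89  90  81  64  45  29  23  24  16  18  16  17  22  16  14
   21  27  38  42  45  46  46  54  71  83  87  90  89  89]
 [ 90  92  90  89  84  68  46  27  16  17  18  21  18  16  16  17  15  23
   21  21  19  26  27  40  48  63  80  89  90  90  89  90]
 [ 91  90  91  83  67  44  26  17  14  19  18  15  15  21  15  19  14  19
   15  17  11  18  22  31  53  75  88  92  93  91  91  91]
 [ 90  89  84  67  40  20  16  13  15  19  15  17  19  14  11  14  17  18
   20  14  15  17  14  26  45  72  85  91  92  91  89  91]
 [ 90  90  79  57  32  22  15  15  22  18  16  16  16  16  14  21  16  18
   13  16  17  20  19  18  32  58  80  89  92  91  90  91]
 [ 91  86  74  49  30  19  14  18  19  20  22  21  24  23  25  28  25  25
   23  25  15  20  21  13  26  49  74  86  90  89  88  88]
 [ 87  84  69  46  25  13  14  22  22  26  21  28  21  26  24  28  27  25
   26  28  24  24  23  21  23  37  60  78  85  87  87  
[... 1185 characters left out ...]
42 140 141 140]
 [141 143 145 148 150 149 149 148 146 141 131 122 117 114 114 115 116 118
  125 132 140 143 145 143 143 142 142 142 141 141 139 138]
 [142 145 147 149 148 149 150 148 148 148 146 146 144 142 142 142 143 144
  143 144 144 145 144 143 143 142 141 141 140 140 139 138]
 [144 144 146 146 146 147 147 147 146 146 144 143 142 142 140 141 141 142
  140 141 140 143 145 146 142 144 143 142 141 141 139 139]]
[[0.57207203 0.23815978 0.17      ]
 [0.49763222 0.37770645 0.17      ]
 [0.61016941 0.25504713 0.17      ]
 [0.532824   0.39871065 0.17      ]] bridge mid [0.55317441 0.31740601 0.17      ] 0.15815991646374145
cap [0.82916162 0.37715785 0.21938202] [0.83157093 0.38031949 0.22164063]
```

Call:
servo_tool(
  deltas=[
    {"x": 5.5,"y": 5,"z": 24,"wx": 0,"wy": 0,"wz": 0,"fingers": 60},
    {"x": 0,"y": 0,"z": 40,"wx": 0,"wy": 0,"wz": 0,"fingers": 60},
    {"x": 0,"y": 0,"z": 30,"wx": 0,"wy": 0,"wz": 0,"fingers": 60},
    {"x": 0,"y": 0,"z": 30,"wx": 0,"wy": 0,"wz": 0,"fingers": 60},
    {"x": 0,"y": 0,"z": 20,"wx": 0,"wy": 0,"wz": 0,"fingers": 60},
    {"x": 0,"y": 0,"z": 10,"wx": 0,"wy": 0,"wz": 0,"fingers": 60},
    {"x": 0,"y": 0,"z": 0,"wx": 0,"wy": 0,"wz": 0,"fingers": 60},
    {"x": 0,"y": 0,"z": 0,"wx": 0,"wy": 0,"wz": 0,"fingers": 60},
  ],
)

```text
time: 9.7
tool_pos: [0.6013, 0.3266, 0.2471]
orientation: [0.001, 0.513, 0.858, 0.001]
ft_force: [0.1, 0.1, 0.2]
finger_gap: 0.0571
```

Call:
servo_tool(
  force=20,
  deltas=[
    {"x": 0,"y": 0,"z": 0,"wx": 0,"wy": 0,"wz": 0,"fingers": 0},
    {"x": 0,"y": 0,"z": 0,"wx": 0,"wy": 0,"wz": 0,"fingers": 0},
    {"x": 0,"y": 0,"z": 0,"wx": 0,"wy": 0,"wz": 0,"fingers": 0},
    {"x": 0,"y": 0,"z": 0,"wx": 0,"wy": 0,"wz": 0,"fingers": 0},
    {"x": 0,"y": 0,"z": 0,"wx": 0,"wy": 0,"wz": 0,"fingers": 0},
    {"x": 0,"y": 0,"z": 0,"wx": 0,"wy": 0,"wz": 0,"fingers": 0},
    {"x": 0,"y": 0,"z": 0,"wx": 0,"wy": 0,"wz": 0,"fingers": 0},
    {"x": 0,"y": 0,"z": 0,"wx": 0,"wy": 0,"wz": 0,"fingers": 0},
  ],
)

```text
time: 10.5
tool_pos: [0.6012, 0.3264, 0.2458]
orientation: [0.0, 0.513, 0.858, 0.0]
ft_force: [0.4, -0.9, 1.2]
finger_gap: 0.0237
```

```bash
cat > circ.py <<'E'
from h import *
import sys,json
# rows from the present tcp to crank angles th (rad) measured from a0
def rows(th,zstep=3.82,a0=None,C=np.array([.5535,.3168]),rad=.05):
    t,R=tool();cur=t.copy();th0=th[0]
    for a in th[1:]:
        n=np.array([*(C+rad*np.array([np.cos(a0-a),np.sin(a0-a)])),cur[2]-zstep/1000*(a-th0)]);th0=a
        d=R.T@(n-cur)*1000;cur=n
        print(round(a,2),d.round(1))
E
python3 - <<'E'
from circ import *
goal([.601,.3262,.245],2.063)
rows(np.arange(0,7.01,.2),a0=0.2)
E
```

```text
t 10.5 tcp [0.6012 0.3264 0.2458] F [ 0.4 -0.9  1.2] gap 0.0237 q6 -1.66
shift [-0.  -0.3  0.8] wz 0.0 tilt [ 0.0002  0.0001 -0.    ]
0.2 [-9.5 -2.5  0.8]
0.4 [-8.3 -5.6  0.8]
0.6 [-7.  -7.1  0.8]
0.8 [-5.5 -8.4  0.8]
1.0 [-3.7 -9.3  0.8]
1.2 [-1.8 -9.8  0.8]
1.4 [  0.2 -10.    0.8]
1.6 [ 2.2 -9.7  0.8]
1.8 [ 4.1 -9.1  0.8]
2.0 [ 5.8 -8.1  0.8]
2.2 [ 7.3 -6.8  0.8]
2.4 [ 8.5 -5.2  0.8]
2.6 [ 9.4 -3.4  0.8]
2.8 [ 9.9 -1.5  0.8]
3.0 [10.   0.5  0.8]
3.2 [9.7 2.5 0.8]
3.4 [9.  4.4 0.8]
3.6 [7.9 6.1 0.8]
3.8 [6.6 7.5 0.8]
4.0 [5.  8.7 0.8]
4.2 [3.1 9.5 0.8]
4.4 [1.2 9.9 0.8]
4.6 [-0.8 10.   0.8]
4.8 [-2.8  9.6  0.8]
5.0 [-4.6  8.9  0.8]
5.2 [-6.3  7.8  0.8]
5.4 [-7.7  6.4  0.8]
5.6 [-8.8  4.7  0.8]
5.8 [-9.6  2.9  0.8]
6.0 [-9.9  0.9  0.8]
6.2 [-9.9 -1.1  0.8]
6.4 [-9.5 -3.   0.8]
6.6 [-8.7 -4.9  0.8]
6.8 [-7.6 -6.5  0.8]
7.0 [-6.1 -7.9  0.8]
```

Call:
servo_tool(
  deltas=[
    {"x": -9.5,"y": -2.5,"z": 0.8,"wx": 0,"wy": 0,"wz": 0,"fingers": 0},
    {"x": -8.3,"y": -5.6,"z": 0.8,"wx": 0,"wy": 0,"wz": 0,"fingers": 0},
    {"x": -7,"y": -7.1,"z": 0.8,"wx": 0,"wy": 0,"wz": 0,"fingers": 0},
    {"x": -5.5,"y": -8.4,"z": 0.8,"wx": 0,"wy": 0,"wz": 0,"fingers": 0},
  ],
)

```text
time: 10.9
tool_pos: [0.5946, 0.289, 0.2427]
orientation: [-0.0, 0.513, 0.858, 0.001]
ft_force: [-1.4, 6.4, 2.3]
finger_gap: 0.0238
```

Call:
servo_tool(
  deltas=[
    {"x": -3.7,"y": -9.3,"z": 0.8,"wx": 0,"wy": 0,"wz": 0,"fingers": 0},
    {"x": -1.8,"y": -9.8,"z": 0.8,"wx": 0,"wy": 0,"wz": 0,"fingers": 0},
    {"x": 0.2,"y": -10,"z": 0.8,"wx": 0,"wy": 0,"wz": 0,"fingers": 0},
    {"x": 2.2,"y": -9.7,"z": 0.8,"wx": 0,"wy": 0,"wz": 0,"fingers": 0},
  ],
)

```text
time: 11.3
tool_pos: [0.562, 0.2669, 0.2396]
orientation: [0.001, 0.513, 0.858, 0.0]
ft_force: [3.4, 0.4, 3.7]
finger_gap: 0.0236
```

Call:
servo_tool(
  deltas=[
    {"x": 4.1,"y": -9.1,"z": 0.8,"wx": 0,"wy": 0,"wz": 0,"fingers": 0},
    {"x": 5.8,"y": -8.1,"z": 0.8,"wx": 0,"wy": 0,"wz": 0,"fingers": 0},
    {"x": 7.3,"y": -6.8,"z": 0.8,"wx": 0,"wy": 0,"wz": 0,"fingers": 0},
    {"x": 8.5,"y": -5.2,"z": 0.8,"wx": 0,"wy": 0,"wz": 0,"fingers": 0},
  ],
)

```text
time: 11.7
tool_pos: [0.5224, 0.2762, 0.2356]
orientation: [-0.001, 0.513, 0.858, -0.001]
ft_force: [0.4, -0.1, -0.6]
finger_gap: 0.0294
```

Call:
servo_tool(
  deltas=[
    {"x": 0,"y": 0,"z": 0,"wx": 0,"wy": 0,"wz": 0,"fingers": 0},
    {"x": 0,"y": 0,"z": 0,"wx": 0,"wy": 0,"wz": 0,"fingers": 0},
    {"x": 0,"y": 0,"z": 0,"wx": 0,"wy": 0,"wz": 0,"fingers": 0},
    {"x": 0,"y": 0,"z": 0,"wx": 0,"wy": 0,"wz": 0,"fingers": 0},
    {"x": 0,"y": 0,"z": 0,"wx": 0,"wy": 0,"wz": 0,"fingers": 0},
  ],
)

```text
time: 12.2
tool_pos: [0.5243, 0.2763, 0.2359]
orientation: [-0.0, 0.513, 0.858, -0.0]
ft_force: [-0.1, -0.1, 0.1]
finger_gap: 0.0002
```

```bash
python3 - <<'E'
from circ import *
goal([.52,.28,.2356],2.063)
f=grab('wrist','w3.png')
E
```

```text
t 12.2 tcp [0.5243 0.2763 0.2359] F [-0.1 -0.1  0.1] gap 0.0002 q6 -1.69
shift [ 5.3 -2.   0.3] wz 0.0 tilt [-0.0002 -0.0002 -0.    ]
```

View pics/w3.png

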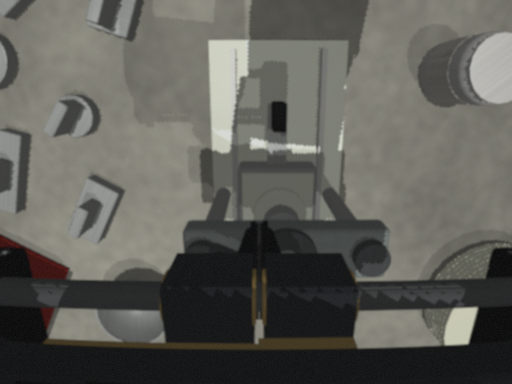

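Call:
servo_tool(
  deltas=[
    {"x": 0,"y": 0,"z": -20,"wx": 0,"wy": 0,"wz": 0,"fingers": 0},
    {"x": 0,"y": 0,"z": -35,"wx": 0,"wy": 0,"wz": 0,"fingers": 30},
    {"x": 0,"y": 0,"z": -35,"wx": 0,"wy": 0,"wz": 0,"fingers": 60},
    {"x": 0,"y": 10,"z": -35,"wx": 0,"wy": 0,"wz": 0,"fingers": 60},
    {"x": 0,"y": 20,"z": -35,"wx": 0,"wy": 0,"wz": 0,"fingers": 60},
    {"x": 0,"y": 20,"z": 0,"wx": 0,"wy": 0,"wz": 0,"fingers": 60},
    {"x": 0,"y": 0,"z": 0,"wx": 0,"wy": 0,"wz": 0,"fingers": 60},
    {"x": 0,"y": 0,"z": 0,"wx": 0,"wy": 0,"wz": 0,"fingers": 60},
  ],
)

```text
time: 13.05
tool_pos: [0.5679, 0.2998, 0.3949]
orientation: [-0.001, 0.513, 0.858, -0.001]
ft_force: [1.0, 0.6, -0.1]
finger_gap: 0.0513
```

```bash
python3 - <<'E'
from circ import *
import pickle
f=grab('wrist','w4.png');pickle.dump(f,open('w4.pkl','wb'));print(tool()[0])
E
```

```text
[0.56762467 0.2996695  0.39510527]
```

View pics/w4.png

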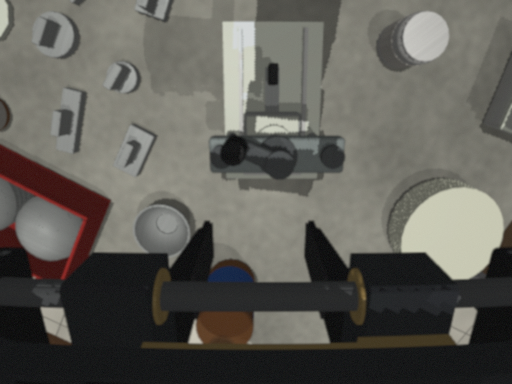

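```bash
python3 - <<'E'
from circ import *
import pickle
f=pickle.load(open('w4.pkl','rb'));g=cv2.cvtColor(np.asarray(f['pixels']),cv2.COLOR_RGB2GRAY)
print(g[132:168:2,214:252:1])
C=np.array([.5535,.3168])
for uv in((233,149),(233,150)):
    p=onz(f,[uv],.2705)[0];v=p[:2]-C;a=np.arctan2(v[1],v[0]);print(p,np.hypot(*v),a,'turned',.2-a)
goal(p-[0,0,.033],2.063)
E
```

```text
[[140 139 141 140 139 141 140 137 133 133 146 169 167 136 107  92  87  85
   84  88  99 109 114 117 111 106  96  93  97  90  75  71  80  89  96  98
   99  97]
 [129 126 128 126 129 127 128 128 126 125 132 144 130 100  80  68  57  46
   41  45  49  66  88 101 101  94  90  85  78  77  69  68  74  82  89  90
   89  89]
 [ 81  76  77  75  73  76  75  75  76  76  77  79  77  65  55  42  33  26
   20  21  22  21  33  43  48  50  52  49  53  52  56  55  58  58  59  60
   60  61]
 [ 99  99  98  95  93  95  97  96  97  98  97  89  76  61  40  27  18  19
   18  18  20  18  19  16  14  17  13  24  26  33  40  47  52  56  56  57
   57  57]
 [131 131 130 128 125 126 130 130 128 128 116  90  58  32  20  17  17  19
   15  15  15  13  12  18  18  16  14  17  15  21  21  34  40  45  46  48
   50  54]
 [136 134 134 133 130 131 131 131 127 115  89  57  31  15  11  18  22  23
   22  20  20  19  19  22  22  17  17  16  14  20  22  25  35  45  51  51
   49  49]
 [126 123 115 108 102  99  96  94  91  70  43  27  18  16  18  25  18  18
   24  19  22  23  19  21  23  17  20  18  16  14  21  20  30  44  60  6
[... 1399 characters left out ...]
2  64  71  75  76  73  73  71  67
   64  60]
 [ 50  45  45  48  48  45  46  44  45  45  42  41  36  34  30  29  31  27
   23  24  26  31  36  40  46  54  64  70  74  76  75  76  77  75  74  75
   76  72]
 [ 61  54  48  47  47  47  46  44  47  46  46  48  47  52  58  62  66  62
   61  60  62  66  69  72  72  74  74  76  75  75  76  75  77  75  76  74
   75  75]]
[0.55253795 0.2660058  0.2705    ] 0.05080331226209043 -1.589734123334459 turned 1.789734123334459
[0.55334436 0.26641773 0.2705    ] 0.05038250990038714 -1.5738854740178707 turned 1.7738854740178707
t 13.1 tcp [0.5676 0.2997 0.3951] F [-0.4  0.8 -0.2] gap 0.0542 q6 -1.68
shift [-22.6 -28.  157.6] wz 0.0 tilt [-0.0018 -0.0003 -0.    ]
```

Call:
servo_tool(
  deltas=[
    {"x": -10,"y": -15,"z": 0,"wx": 0,"wy": 0,"wz": 0,"fingers": 55},
    {"x": -12.5,"y": -12,"z": 17,"wx": 0,"wy": 0,"wz": 0,"fingers": 55},
    {"x": 0,"y": 0,"z": 40,"wx": 0,"wy": 0,"wz": 0,"fingers": 55},
    {"x": 0,"y": 0,"z": 35,"wx": 0,"wy": 0,"wz": 0,"fingers": 55},
    {"x": 0,"y": 0,"z": 30,"wx": 0,"wy": 0,"wz": 0,"fingers": 55},
    {"x": 0,"y": 0,"z": 20,"wx": 0,"wy": 0,"wz": 0,"fingers": 55},
    {"x": 0,"y": 0,"z": 15,"wx": 0,"wy": 0,"wz": 0,"fingers": 55},
    {"x": 0,"y": 0,"z": 0,"wx": 0,"wy": 0,"wz": 0,"fingers": 55},
  ],
)

```text
time: 13.9
tool_pos: [0.5536, 0.2668, 0.237]
orientation: [-0.001, 0.513, 0.858, -0.002]
ft_force: [-0.8, 0.1, -0.3]
finger_gap: 0.0524
```

Call:
servo_tool(
  force=30,
  deltas=[
    {"x": 0,"y": 0,"z": 0,"wx": 0,"wy": 0,"wz": 0,"fingers": 0},
    {"x": 0,"y": 0,"z": 0,"wx": 0,"wy": 0,"wz": 0,"fingers": 0},
    {"x": 0,"y": 0,"z": 0,"wx": 0,"wy": 0,"wz": 0,"fingers": 0},
    {"x": 0,"y": 0,"z": 0,"wx": 0,"wy": 0,"wz": 0,"fingers": 0},
    {"x": 0,"y": 0,"z": 0,"wx": 0,"wy": 0,"wz": 0,"fingers": 0},
    {"x": 0,"y": 0,"z": 0,"wx": 0,"wy": 0,"wz": 0,"fingers": 0},
    {"x": 0,"y": 0,"z": 0,"wx": 0,"wy": 0,"wz": 0,"fingers": 0},
    {"x": 0,"y": 0,"z": 0,"wx": 0,"wy": 0,"wz": 0,"fingers": 0},
  ],
)

```text
time: 14.7
tool_pos: [0.5556, 0.2667, 0.2397]
orientation: [0.001, 0.513, 0.858, 0.0]
ft_force: [1.2, -4.5, 1.7]
finger_gap: 0.0232
```

```bash
python3 - <<'E'
from circ import *
goal([.554,.267,.238],2.063)
t=tool()[0];v=t[:2]-[.5535,.3168];a=np.arctan2(v[1],v[0]);print(np.hypot(*v),'th',.2-a)
rows(np.r_[.2-a,np.arange(2,9.7,.2)],a0=.2)
E
```

```text
t 14.7 tcp [0.5556 0.2667 0.2397] F [ 1.2 -4.5  1.7] gap 0.0232 q6 -1.72
shift [ 1.  -1.2  1.7] wz 0.0 tilt [0.001  0.0015 0.    ]
0.050172605701339225 th 1.729507918978532
2.0 [  7.6 -11.2   1. ]
2.2 [ 7.3 -6.8  0.7]
2.4 [ 8.5 -5.2  0.7]
2.6 [ 9.4 -3.4  0.7]
2.8 [ 9.9 -1.5  0.7]
3.0 [10.   0.5  0.7]
3.2 [9.7 2.5 0.8]
3.4 [9.  4.4 0.8]
3.6 [7.9 6.  0.8]
3.8 [6.6 7.5 0.8]
4.0 [5.  8.7 0.8]
4.2 [3.1 9.5 0.8]
4.4 [1.2 9.9 0.8]
4.6 [-0.8 10.   0.8]
4.8 [-2.8  9.6  0.8]
5.0 [-4.6  8.9  0.8]
5.2 [-6.3  7.8  0.8]
5.4 [-7.7  6.4  0.8]
5.6 [-8.8  4.7  0.8]
5.8 [-9.6  2.9  0.8]
6.0 [-9.9  0.9  0.8]
6.2 [-9.9 -1.1  0.8]
6.4 [-9.5 -3.   0.8]
6.6 [-8.7 -4.9  0.8]
6.8 [-7.6 -6.5  0.8]
7.0 [-6.1 -7.9  0.8]
7.2 [-4.4 -8.9  0.8]
7.4 [-2.6 -9.6  0.8]
7.6 [ -0.6 -10.    0.8]
7.8 [ 1.4 -9.9  0.8]
8.0 [ 3.3 -9.4  0.7]
8.2 [ 5.1 -8.6  0.7]
8.4 [ 6.7 -7.4  0.7]
8.6 [ 8.1 -5.9  0.7]
8.8 [ 9.1 -4.2  0.7]
9.0 [ 9.7 -2.3  0.7]
9.2 [10.  -0.3  0.7]
9.4 [9.8 1.7 0.8]
9.6 [9.3 3.6 0.8]
```

Call:
servo_tool(
  deltas=[
    {"x": 7.5,"y": -11,"z": 1,"wx": 0,"wy": 0,"wz": 0,"fingers": 0},
    {"x": 7.3,"y": -6.8,"z": 0.75,"wx": 0,"wy": 0,"wz": 0,"fingers": 0},
    {"x": 8.5,"y": -5.2,"z": 0.75,"wx": 0,"wy": 0,"wz": 0,"fingers": 0},
    {"x": 9.4,"y": -3.4,"z": 0.75,"wx": 0,"wy": 0,"wz": 0,"fingers": 0},
  ],
)

```text
time: 15.1
tool_pos: [0.5162, 0.2828, 0.2364]
orientation: [0.001, 0.513, 0.858, -0.0]
ft_force: [1.4, -4.6, 1.4]
finger_gap: 0.0236
```

Call:
servo_tool(
  deltas=[
    {"x": 9.9,"y": -1.5,"z": 0.75,"wx": 0,"wy": 0,"wz": 0,"fingers": 0},
    {"x": 10,"y": 0.5,"z": 0.75,"wx": 0,"wy": 0,"wz": 0,"fingers": 0},
    {"x": 9.7,"y": 2.5,"z": 0.75,"wx": 0,"wy": 0,"wz": 0,"fingers": 0},
    {"x": 9,"y": 4.4,"z": 0.75,"wx": 0,"wy": 0,"wz": 0,"fingers": 0},
  ],
)

```text
time: 15.5
tool_pos: [0.5032, 0.3207, 0.2332]
orientation: [0.0, 0.513, 0.858, -0.0]
ft_force: [2.8, -4.7, 2.1]
finger_gap: 0.0238
```

Call:
servo_tool(
  deltas=[
    {"x": 7.9,"y": 6,"z": 0.75,"wx": 0,"wy": 0,"wz": 0,"fingers": 0},
    {"x": 6.6,"y": 7.5,"z": 0.75,"wx": 0,"wy": 0,"wz": 0,"fingers": 0},
    {"x": 5,"y": 8.7,"z": 0.75,"wx": 0,"wy": 0,"wz": 0,"fingers": 0},
  ],
)

```text
time: 15.8
tool_pos: [0.5144, 0.3486, 0.2308]
orientation: [0.001, 0.513, 0.858, 0.0]
ft_force: [5.5, -9.9, 2.9]
finger_gap: 0.0232
```

Call:
servo_tool(
  deltas=[
    {"x": 3.1,"y": 9.5,"z": 0.75,"wx": 0,"wy": 0,"wz": 0,"fingers": 0},
    {"x": 1.2,"y": 9.9,"z": 0.75,"wx": 0,"wy": 0,"wz": 0,"fingers": 0},
  ],
)

```text
time: 16.0
tool_pos: [0.5295, 0.361, 0.2292]
orientation: [0.001, 0.513, 0.858, -0.001]
ft_force: [2.4, -13.4, 4.7]
finger_gap: 0.0235
```

```bash
python3 - <<'E'
from circ import *
t=tool()[0];v=t[:2]-[.5535,.3168];a=np.arctan2(v[1],v[0]);F=r.state()['ft_force'];print(t,np.hypot(*v),'th',(.2-a)%6.28,'Ft',F[0]*-np.sin(a)+F[1]*np.cos(a),'Fr',F[:2]@v/.05)
E
```

```text
[0.52949788 0.36097397 0.22922226] 0.05027366479664739 th 4.4114768991802285 Ft 4.30029416984988 Fr -12.975517137442596
```

Call:
servo_tool(
  deltas=[
    {"x": -3.3,"y": 10,"z": 0.75,"wx": 0,"wy": 0,"wz": 0,"fingers": 0},
    {"x": -2.8,"y": 9.6,"z": 0.75,"wx": 0,"wy": 0,"wz": 0,"fingers": 0},
    {"x": -4.6,"y": 8.9,"z": 0.75,"wx": 0,"wy": 0,"wz": 0,"fingers": 0},
  ],
)

```text
time: 16.3
tool_pos: [0.5588, 0.3663, 0.227]
orientation: [-0.001, 0.513, 0.858, 0.0]
ft_force: [-4.3, -4.9, 5.8]
finger_gap: 0.0234
```

Call:
servo_tool(
  deltas=[
    {"x": -6.3,"y": 7.8,"z": 0.75,"wx": 0,"wy": 0,"wz": 0,"fingers": 0},
  ],
)

```text
time: 16.4
tool_pos: [0.5686, 0.3643, 0.2262]
orientation: [-0.001, 0.513, 0.858, -0.0]
ft_force: [-6.3, -3.5, 6.7]
finger_gap: 0.0233
```

```bash
cat >> circ.py <<'E'
def tf():
    s=r.state();t=s['tool_pos'];v=t[:2]-[.553,.3168];a=np.arctan2(v[1],v[0]);F=s['ft_force'];u=v/np.hypot(*v)
    T=tool()[1]
    print(t.round(4),'rad',np.hypot(*v).round(4),'th',round((.2-a)%6.2832,3),'Ft',round(-F[0]*u[1]+F[1]*u[0],2),'Fr',round(F[:2]@u,2),'Fz',round(F[2],1),'Ftool',(T.T@F).round(1))
E
python3 -c "
from circ import *
tf()"
```

```text
[0.5686 0.3643 0.2262] rad 0.05 th 5.23 Ft 4.88 Fr -5.25 Fz 6.7 Ftool [-0.1 -7.2 -6.7]
```

Call:
servo_tool(
  deltas=[
    {"x": -7.7,"y": 5.5,"z": 0.7,"wx": 0,"wy": 0,"wz": 0,"fingers": 0},
  ],
)

```text
time: 16.5
tool_pos: [0.5773, 0.3604, 0.2255]
orientation: [-0.001, 0.513, 0.858, 0.0]
ft_force: [-5.1, 0.8, 4.0]
finger_gap: 0.0234
```

Call:
servo_tool(
  deltas=[
    {"x": -8.8,"y": 4.2,"z": 0.7,"wx": 0,"wy": 0,"wz": 0,"fingers": 0},
  ],
)

```text
time: 16.6
tool_pos: [0.5852, 0.3549, 0.2248]
orientation: [-0.001, 0.513, 0.858, 0.001]
ft_force: [-3.4, 3.1, 4.5]
finger_gap: 0.0232
```

Call:
servo_tool(
  deltas=[
    {"x": -9.6,"y": 2.9,"z": 0.7,"wx": 0,"wy": 0,"wz": 0,"fingers": 0},
  ],
)

```text
time: 16.7
tool_pos: [0.5925, 0.3474, 0.224]
orientation: [-0.0, 0.513, 0.858, 0.001]
ft_force: [-3.4, 3.7, 4.2]
finger_gap: 0.0234
```

Call:
servo_tool(
  deltas=[
    {"x": -9.9,"y": 0.9,"z": 0.7,"wx": 0,"wy": 0,"wz": 0,"fingers": 0},
  ],
)

```text
time: 16.8
tool_pos: [0.5981, 0.3385, 0.2232]
orientation: [-0.0, 0.513, 0.858, 0.001]
ft_force: [-3.0, 3.9, 3.7]
finger_gap: 0.0235
```

```bash
python3 -c "
from circ import *
tf()"
```

```text
[0.5981 0.3385 0.2232] rad 0.0501 th 6.035 Ft 4.79 Fr -1.01 Fz 3.7 Ftool [ 4.8 -0.8 -3.7]
```

Call:
servo_tool(
  deltas=[
    {"x": -9.9,"y": -1.1,"z": 0.7,"wx": 0,"wy": 0,"wz": 0,"fingers": 0},
  ],
)

```text
time: 16.9
tool_pos: [0.6017, 0.3288, 0.2225]
orientation: [-0.0, 0.513, 0.858, 0.001]
ft_force: [-4.1, 4.7, 3.5]
finger_gap: 0.0234
```

Call:
servo_tool(
  deltas=[
    {"x": -9.5,"y": -3,"z": 0.7,"wx": 0,"wy": 0,"wz": 0,"fingers": 0},
  ],
)

```text
time: 17.0
tool_pos: [0.6033, 0.3189, 0.2217]
orientation: [-0.0, 0.513, 0.858, 0.0]
ft_force: [-5.3, 4.6, 3.3]
finger_gap: 0.0236
```

Call:
servo_tool(
  deltas=[
    {"x": -8.7,"y": -4.9,"z": 0.7,"wx": 0,"wy": 0,"wz": 0,"fingers": 0},
  ],
)

```text
time: 17.1
tool_pos: [0.6029, 0.309, 0.221]
orientation: [-0.001, 0.513, 0.858, 0.0]
ft_force: [-5.9, 7.6, 3.3]
finger_gap: 0.0236
```

```bash
python3 -c "
from circ import *
tf()"
```

```text
[0.6029 0.309  0.221 ] rad 0.0505 th 0.355 Ft 6.62 Fr -7.04 Fz 3.3 Ftool [ 9.5 -1.6 -3.3]
```

Call:
servo_tool(
  deltas=[
    {"x": -6.9,"y": -7.8,"z": 0.7,"wx": 0,"wy": 0,"wz": 0,"fingers": 0},
  ],
)

```text
time: 17.2
tool_pos: [0.6, 0.2992, 0.2203]
orientation: [0.0, 0.513, 0.858, 0.001]
ft_force: [3.3, 6.6, -0.3]
finger_gap: 0.0231
```

Call:
servo_tool(
  deltas=[
    {"x": -6.1,"y": -7.9,"z": 0.7,"wx": 0,"wy": 0,"wz": 0,"fingers": 0},
  ],
)

```text
time: 17.3
tool_pos: [0.5958, 0.2901, 0.2195]
orientation: [0.0, 0.514, 0.858, 0.001]
ft_force: [-1.7, 8.9, 0.8]
finger_gap: 0.0237
```

```bash
python3 -c "
from circ import *
tf()"
```

```text
[0.5958 0.2901 0.2195] rad 0.0505 th 0.757 Ft 6.63 Fr -6.1 Fz 0.8 Ftool [ 8.6  2.7 -0.8]
```

Call:
servo_tool(
  deltas=[
    {"x": -3.4,"y": -9.2,"z": 0.7,"wx": 0,"wy": 0,"wz": 0,"fingers": 0},
  ],
)

```text
time: 17.4
tool_pos: [0.5899, 0.2826, 0.2188]
orientation: [0.001, 0.514, 0.858, 0.001]
ft_force: [5.6, 6.5, -2.4]
finger_gap: 0.0233
```

Call:
servo_tool(
  deltas=[
    {"x": -2.2,"y": -9.7,"z": 0.7,"wx": 0,"wy": 0,"wz": 0,"fingers": 0},
  ],
)

```text
time: 17.5
tool_pos: [0.5826, 0.2759, 0.2181]
orientation: [0.001, 0.514, 0.858, 0.001]
ft_force: [6.1, 7.4, -1.7]
finger_gap: 0.0232
```

```bash
python3 -c "
from circ import *
tf()"
```

```text
[0.5826 0.2759 0.2181] rad 0.0505 th 1.145 Ft 9.26 Fr -2.42 Fz -1.7 Ftool [3.6 8.8 1.7]
```

Call:
servo_tool(
  deltas=[
    {"x": -0.6,"y": -9.8,"z": 0.7,"wx": 0,"wy": 0,"wz": 0,"fingers": 0},
  ],
)

```text
time: 17.6
tool_pos: [0.5742, 0.2709, 0.2174]
orientation: [0.001, 0.514, 0.858, 0.001]
ft_force: [5.8, 9.4, -3.7]
finger_gap: 0.0237
```

```bash
python3 -c "
from circ import *
tf()
for i in range(4): grab('wrist');tf()"
```

```text
[0.5742 0.2709 0.2174] rad 0.0506 th 1.339 Ft 9.19 Fr -6.12 Fz -3.7 Ftool [5.6 9.5 3.8]
[0.5729 0.2705 0.2173] rad 0.0504 th 1.364 Ft 6.07 Fr -2.33 Fz -3.8 Ftool [1.8 6.2 3.8]
[0.573  0.2705 0.2173] rad 0.0504 th 1.362 Ft 0.8 Fr -1.97 Fz -1.9 Ftool [1.9 1.  1.9]
[0.5731 0.2706 0.2172] rad 0.0504 th 1.361 Ft 1.29 Fr -2.46 Fz -1.2 Ftool [2.3 1.5 1.2]
[0.573  0.2706 0.2172] rad 0.0504 th 1.362 Ft 0.47 Fr -1.46 Fz -0.7 Ftool [1.4 0.6 0.7]
```

Call:
servo_tool(
  deltas=[
    {"x": 0,"y": 0,"z": 0,"wx": 0,"wy": 0,"wz": 0,"fingers": 60},
    {"x": 0,"y": 0,"z": 0,"wx": 0,"wy": 0,"wz": 0,"fingers": 60},
    {"x": 0,"y": 0,"z": 0,"wx": 0,"wy": 0,"wz": 0,"fingers": 60},
    {"x": 0,"y": 0,"z": -15,"wx": 0,"wy": 0,"wz": 0,"fingers": 60},
    {"x": 0,"y": 0,"z": -30,"wx": 0,"wy": 0,"wz": 0,"fingers": 60},
    {"x": 0,"y": 0,"z": -38,"wx": 0,"wy": 0,"wz": 0,"fingers": 60},
    {"x": 0,"y": 0,"z": 0,"wx": 0,"wy": 0,"wz": 0.13,"fingers": 60},
    {"x": 0,"y": 0,"z": 0,"wx": 0,"wy": 0,"wz": 0.13,"fingers": 60},
    {"x": 0,"y": 0,"z": 0,"wx": 0,"wy": 0,"wz": 0.13,"fingers": 60},
    {"x": 0,"y": 0,"z": 0,"wx": 0,"wy": 0,"wz": 0.102,"fingers": 60},
  ],
)

```text
time: 18.8
tool_pos: [0.5729, 0.271, 0.3007]
orientation: [0.0, 0.709, 0.706, -0.0]
ft_force: [-0.1, -0.7, -0.6]
finger_gap: 0.0573
```

Call:
servo_tool(
  deltas=[
    {"x": -36,"y": 4,"z": 0,"wx": 0,"wy": 0,"wz": 0,"fingers": 60},
    {"x": -36,"y": 4,"z": 0,"wx": 0,"wy": 0,"wz": 0,"fingers": 60},
    {"x": -36,"y": 4,"z": 0,"wx": 0,"wy": 0,"wz": 0,"fingers": 60},
    {"x": -36,"y": 4,"z": 0,"wx": 0,"wy": 0,"wz": 0,"fingers": 60},
    {"x": -36,"y": 4,"z": 0,"wx": 0,"wy": 0,"wz": 0,"fingers": 60},
    {"x": -36,"y": 4,"z": 0,"wx": 0,"wy": 0,"wz": 0,"fingers": 60},
    {"x": -35,"y": 3,"z": 0,"wx": 0,"wy": 0,"wz": 0,"fingers": 60},
    {"x": 0,"y": 0,"z": 0,"wx": 0,"wy": 0,"wz": 0,"fingers": 60},
    {"x": 0,"y": 0,"z": 0,"wx": 0,"wy": 0,"wz": 0,"fingers": 60},
  ],
)

```text
time: 19.7
tool_pos: [0.6001, 0.0196, 0.3006]
orientation: [-0.0, 0.707, 0.707, -0.0]
ft_force: [0.3, 0.5, 0.6]
finger_gap: 0.0571
```

```bash
python3 - <<'E'
from h import *
import pickle
goal([.60,.02,.30],np.pi/2)
f=grab('wrist');pickle.dump(f,open('w5.pkl','wb'))
im=cv2.cvtColor(np.asarray(f['pixels']),cv2.COLOR_RGB2BGR)
cv2.imwrite('pics/w5.png',cv2.resize(im,(800,600),interpolation=cv2.INTER_CUBIC))
E
```

```text
t 19.7 tcp [0.6001 0.0196 0.3006] F [0.3 0.5 0.6] gap 0.0571 q6 -1.65
shift [ 0.4 -0.1  0.6] wz -0.001 tilt [-0.0002 -0.0002 -0.    ]
```

View pics/w5.png

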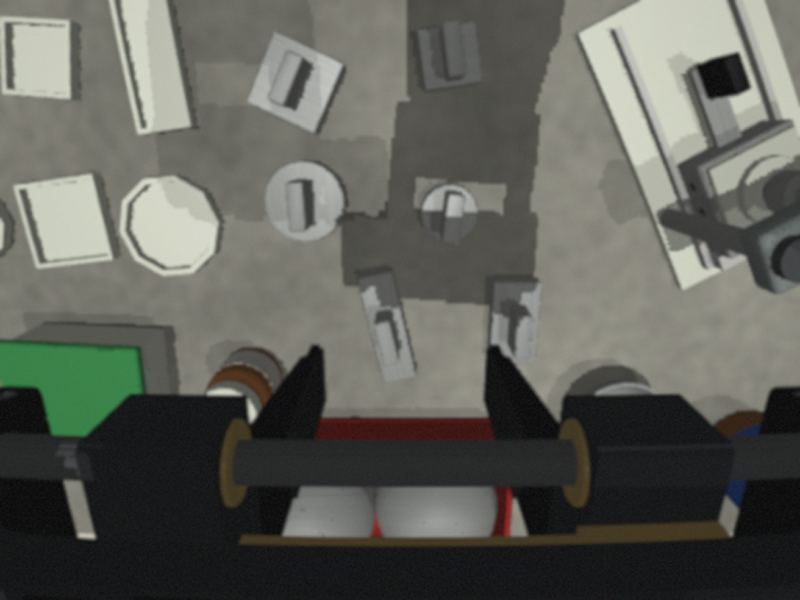

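```bash
cat > est.py <<'E'
from h import *
import pickle
f=pickle.load(open('w5.pkl','rb'));k=1/1.5625
def W(pts,z): return onz(f,[((u+.5)*k-.5,(v+.5)*k-.5) for u,v in pts],z)[:,:2]
S={'square':[(275,33),(344,66),(316,132),(248,100)],'small':[(414,26),(475,22),(482,84),(421,90)],'long':[(359,285),(390,277),(414,377),(385,381)],'oblong':[(491,284),(540,281),(535,360),(488,356)]}
dims={'square':(62,62),'small':(48,48),'long':(106,32),'oblong':(80,44),'round':(70,70),'puck':(50,50)}
# fin: two ends of top centreline (u,v)
F={'square':[(302,55),(281,102)],'small':[(452,22),(456,80)],'long':[(381,308),(394,360)],'oblong':[(518,297),(514,348)],'round':[(295,180),(297,229)],'puck':[(455,190),(450,236)]}
if __name__=='__main__':
    for n,p in S.items():
        w=W(p,.02);print(n,'slab',w.mean(0).round(4),'sides',np.linalg.norm(w-np.roll(w,-1,0),axis=1).round(3))
    for n,p in F.items():
        w=W(p,.056);d=w[1]-w[0];print(n,'fin',w.mean(0).round(4),'len',np.hypot(*d).round(3),'yaw',np.arctan2(d[1],d[0]).round(3))
    for n,c in(('round',(304,201)),('puck',(449,211))): print(n,W([c],.02).round(4))
    g=np.asarray(f['pixels'])[0:250,150:355];g=cv2.resize(g,None,fx=2.4*1.5,fy=2.4,interpolation=cv2.INTER_CUBIC) if 0 else cv2.resize(g,None,fx=2.4,fy=2.4,interpolation=cv2.INTER_CUBIC)
    g=cv2.convertScaleAbs(g,alpha=1.5);cv2.imwrite('pics/c5.png',cv2.cvtColor(g,cv2.COLOR_RGB2BGR))
E
python3 est.py
```

```text
square slab [ 0.4729 -0.0693] sides [0.061 0.058 0.062 0.058]
small slab [0.4523 0.0553] sides [0.049 0.048 0.05  0.05 ]
long slab [0.6896 0.004 ] sides [0.029 0.101 0.028 0.098]
oblong slab [0.6795 0.1205] sides [0.044 0.077 0.045 0.07 ]
square fin [ 0.4734 -0.0652] len 0.038 yaw -0.482
small fin [0.4545 0.0569] len 0.041 yaw 0.092
long fin [0.6787 0.0055] len 0.049 yaw 0.22
oblong fin [0.6684 0.1147] len 0.046 yaw -0.012
round fin [ 0.5685 -0.0665] len 0.039 yaw -0.014
puck fin [0.5755 0.0583] len 0.037 yaw -0.085
round [[ 0.5695 -0.0669]]
puck [[0.5784 0.0585]]
```

View pics/c5.png

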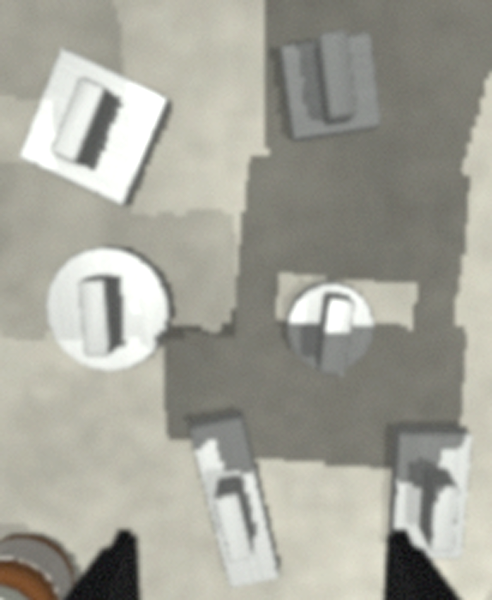

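```bash
python3 - <<'E'
from est import *
def crop(p): return onz(f,[(150+x/2.4,y/2.4) for x,y in p],.02)[:,:2]
C={'square':[(62,50),(168,98),(127,205),(22,157)],'small':[(278,48),(370,35),(380,127),(293,138)],'long':[(193,428),(242,419),(280,575),(232,586)],'oblong':[(398,436),(467,432),(461,555),(393,551)]}
for n,p in C.items():
    w=crop(p);e=(w[3]-w[0]+w[2]-w[1])/2
    print(n,w.mean(0).round(4),np.linalg.norm(w-np.roll(w,-1,0),axis=1).round(3),'yaw',np.arctan2(e[1],e[0]).round(3))
print('round',crop([(109,309)]),'puck',crop([(330,327)]))
print('longfin',W([(390,345.7)],.056))
E
```

```text
square [ 0.4734 -0.0688] [0.06  0.06  0.062 0.059] yaw -0.421
small [0.4534 0.0566] [0.048 0.046 0.047 0.046] yaw 0.161
long [0.6868 0.0057] [0.029 0.102 0.031 0.104] yaw 0.217
oblong [0.6809 0.1214] [0.041 0.079 0.042 0.073] yaw 0.018
round [[ 0.56990651 -0.065488  ]] puck [[0.58028263 0.05897147]]
longfin [[0.6890118  0.00742374]]
```

Call:
servo_tool(
  deltas=[
    {"x": -38,"y": -4,"z": 0,"wx": 0,"wy": 0,"wz": 0,"fingers": 60},
    {"x": -38,"y": -4,"z": 0,"wx": 0,"wy": 0,"wz": 0,"fingers": 60},
    {"x": -38,"y": -4,"z": 0,"wx": 0,"wy": 0,"wz": 0,"fingers": 60},
    {"x": -38,"y": -4,"z": 0,"wx": 0,"wy": 0,"wz": 0,"fingers": 60},
    {"x": -38,"y": -4,"z": 0,"wx": 0,"wy": 0,"wz": 0,"fingers": 60},
    {"x": -38,"y": -4,"z": 0,"wx": 0,"wy": 0,"wz": 0,"fingers": 60},
    {"x": -38,"y": -3,"z": 0,"wx": 0,"wy": 0,"wz": 0,"fingers": 60},
    {"x": -38,"y": -3,"z": 0,"wx": 0,"wy": 0,"wz": 0,"fingers": 60},
    {"x": 0,"y": 0,"z": 0,"wx": 0,"wy": 0,"wz": 0,"fingers": 60},
    {"x": 0,"y": 0,"z": 0,"wx": 0,"wy": 0,"wz": 0,"fingers": 60},
  ],
)

```text
time: 20.75
tool_pos: [0.5705, -0.2832, 0.3003]
orientation: [-0.0, 0.707, 0.707, 0.0]
ft_force: [-0.2, 0.3, -0.1]
finger_gap: 0.0569
```

```bash
python3 - <<'E'
from h import *
import pickle
print(tool()[0])
f=grab('wrist');pickle.dump(f,open('w6.pkl','wb'))
im=np.asarray(f['pixels']).astype(np.uint8)
hsv=cv2.cvtColor(im,cv2.COLOR_RGB2HSV)
cv2.imwrite('pics/w6.png',cv2.cvtColor(cv2.resize(im,(800,600),interpolation=cv2.INTER_CUBIC),cv2.COLOR_RGB2BGR))
E
```

```text
[ 0.57053421 -0.2831897   0.30030063]
```

View pics/w6.png

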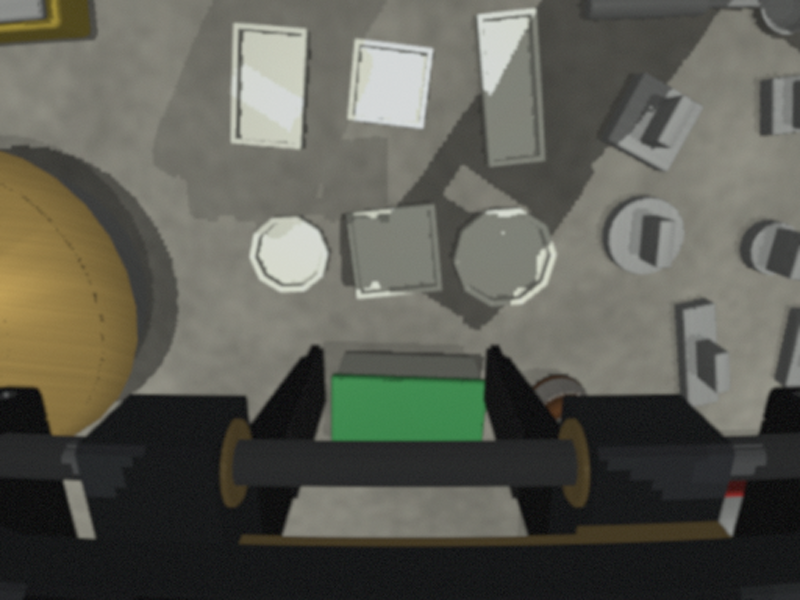

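```bash
python3 - <<'E'
from h import *
import pickle
f=pickle.load(open('w6.pkl','rb'));k=1/1.5625
def W(pts,z): return onz(f,[((u+.5)*k-.5,(v+.5)*k-.5) for u,v in pts],z)[:,:2]
T={'oblong':[(233,23),(308,28),(302,150),(231,143)],'small':[(355,39),(434,46),(425,129),(347,121)],'long':[(477,13),(537,8),(546,160),(489,167)],'square':[(347,213),(436,204),(442,289),(357,298)],'roundbox':[(454,206),(556,206),(556,305),(454,305)],'puckbox':[(249,214),(329,214),(329,293),(249,293)]}
for n,p in T.items():
    w=W(p,.014);e=(w[3]-w[0]+w[2]-w[1])/2
    print(n,w.mean(0).round(4),np.linalg.norm(w-np.roll(w,-1,0),axis=1).round(3),'yaw',np.arctan2(e[1],e[0]).round(3))
# weights again from this view
print('round w',W([(644,235)],.02),'square',W([(634,74),(703,107),(668,171),(600,138)],.02).mean(0))
E
```

```text
oblong [ 0.4458 -0.3964] [0.062 0.098 0.061 0.096] yaw -0.091
small [ 0.4443 -0.2946] [0.065 0.066 0.066 0.065] yaw -0.113
long [ 0.4474 -0.1928] [0.049 0.122 0.049 0.124] yaw 0.118
square [ 0.5862 -0.2908] [0.078 0.078 0.078 0.078] yaw 0.088
roundbox [ 0.5905 -0.1919] [0.09  0.092 0.095 0.091] yaw 0.054
puckbox [ 0.5883 -0.3868] [0.071 0.072 0.074 0.073] yaw -0.06
round w [[ 0.56876958 -0.06946317]] square [ 0.47279163 -0.0739476 ]
```

Call:
servo_tool(
  deltas=[
    {"x": 43,"y": 0,"z": 20,"wx": 0,"wy": 0,"wz": -0.03,"fingers": 48},
    {"x": 43,"y": 0,"z": 20,"wx": 0,"wy": 0,"wz": 0,"fingers": 48},
    {"x": 43,"y": -1,"z": 20,"wx": 0,"wy": 0,"wz": 0,"fingers": 48},
    {"x": 43,"y": 0,"z": 20,"wx": 0,"wy": 0,"wz": 0,"fingers": 48},
    {"x": 43,"y": 6,"z": 20,"wx": 0,"wy": 0,"wz": 0,"fingers": 48},
    {"x": 0,"y": 0,"z": 45,"wx": 0,"wy": 0,"wz": 0,"fingers": 48},
    {"x": 0,"y": 0,"z": 45,"wx": 0,"wy": 0,"wz": 0,"fingers": 48},
    {"x": 0,"y": 0,"z": 30,"wx": 0,"wy": 0,"wz": 0,"fingers": 48},
    {"x": 0,"y": 0,"z": 0,"wx": 0,"wy": 0,"wz": 0,"fingers": 48},
  ],
)

```text
time: 21.7
tool_pos: [0.5682, -0.0665, 0.0776]
orientation: [-0.003, 0.695, 0.719, -0.001]
ft_force: [-0.6, -0.8, 1.0]
finger_gap: 0.0456
```

```bash
python3 -c "
from h import *
goal([.5695,-.067,.028],np.pi/2+.03)"
```

```text
t 21.7 tcp [ 0.5682 -0.0665  0.0776] F [-0.6 -0.8  1. ] gap 0.0456 q6 -1.84
shift [-0.6  1.6 49.6] wz 0.003 tilt [-0.0059 -0.0018  0.    ]
```

Call:
servo_tool(
  force=40,
  deltas=[
    {"x": -0.5,"y": 1.5,"z": 30,"wx": 0,"wy": 0,"wz": 0,"fingers": 48},
    {"x": 0,"y": 0,"z": 20,"wx": 0,"wy": 0,"wz": 0,"fingers": 48},
    {"x": 0,"y": 0,"z": 0,"wx": 0,"wy": 0,"wz": 0,"fingers": 48},
    {"x": 0,"y": 0,"z": 0,"wx": 0,"wy": 0,"wz": 0,"fingers": 0},
    {"x": 0,"y": 0,"z": 0,"wx": 0,"wy": 0,"wz": 0,"fingers": 0},
    {"x": 0,"y": 0,"z": 0,"wx": 0,"wy": 0,"wz": 0,"fingers": 0},
    {"x": 0,"y": 0,"z": 0,"wx": 0,"wy": 0,"wz": 0,"fingers": 0},
    {"x": 0,"y": 0,"z": 0,"wx": 0,"wy": 0,"wz": 0,"fingers": 0},
    {"x": 0,"y": 0,"z": 0,"wx": 0,"wy": 0,"wz": 0,"fingers": 0},
    {"x": 0,"y": 0,"z": 0,"wx": 0,"wy": 0,"wz": 0,"fingers": 0},
    {"x": 0,"y": 0,"z": 0,"wx": 0,"wy": 0,"wz": 0,"fingers": 0},
  ],
)

```text
time: 22.8
tool_pos: [0.5717, -0.0691, 0.0314]
orientation: [0.0, 0.696, 0.718, 0.0]
ft_force: [-0.5, 3.5, 7.4]
finger_gap: 0.0139
```

```bash
python3 -c "
from h import *
goal([.5895,-.1919,.12],np.pi/2+.03)"
```

```text
t 22.8 tcp [ 0.5717 -0.0691  0.0314] F [-0.5  3.5  7.4] gap 0.0139 q6 -1.84
shift [-123.3   14.1  -88.7] wz 0.001 tilt [ 0.0008 -0.0002 -0.    ]
```

Call:
servo_tool(
  deltas=[
    {"x": 0,"y": 0,"z": -15,"wx": 0,"wy": 0,"wz": 0,"fingers": 0},
    {"x": 0,"y": 0,"z": -35,"wx": 0,"wy": 0,"wz": 0,"fingers": 0},
    {"x": -10,"y": 2,"z": -35,"wx": 0,"wy": 0,"wz": 0,"fingers": 0},
    {"x": -30,"y": 4,"z": 0,"wx": 0,"wy": 0,"wz": 0,"fingers": 0},
    {"x": -35,"y": 4,"z": 0,"wx": 0,"wy": 0,"wz": 0,"fingers": 0},
    {"x": -30,"y": 4,"z": 0,"wx": 0,"wy": 0,"wz": 0,"fingers": 0},
    {"x": -18,"y": 3,"z": 0,"wx": 0,"wy": 0,"wz": 0,"fingers": 0},
    {"x": 0,"y": 0,"z": 0,"wx": 0,"wy": 0,"wz": 0,"fingers": 0},
    {"x": 0,"y": 0,"z": 0,"wx": 0,"wy": 0,"wz": 0,"fingers": 0},
    {"x": 0,"y": 0,"z": 0,"wx": 0,"wy": 0,"wz": 0,"fingers": 0},
  ],
)

```text
time: 23.8
tool_pos: [0.592, -0.1906, 0.1153]
orientation: [-0.001, 0.696, 0.718, -0.0]
ft_force: [0.8, 0.6, -5.1]
finger_gap: 0.0137
```

```bash
python3 -c "
from h import *
goal([.5927,-.1919,.0365],np.pi/2+.03)"
```

```text
t 23.8 tcp [ 0.592  -0.1906  0.1153] F [ 0.8  0.6 -5.1] gap 0.0137 q6 -2.02
shift [-1.3  0.8 78.8] wz 0.001 tilt [-0.0009 -0.0007  0.    ]
```

Call:
servo_tool(
  deltas=[
    {"x": -1.3,"y": 1,"z": 30,"wx": 0,"wy": 0,"wz": 0,"fingers": 0},
    {"x": 0,"y": 0,"z": 30,"wx": 0,"wy": 0,"wz": 0,"fingers": 0},
    {"x": 0,"y": 0,"z": 12,"wx": 0,"wy": 0,"wz": 0,"fingers": 0},
    {"x": 0,"y": 0,"z": 6,"wx": 0,"wy": 0,"wz": 0,"fingers": 0},
    {"x": 0,"y": 0,"z": 0,"wx": 0,"wy": 0,"wz": 0,"fingers": 0},
    {"x": 0,"y": 0,"z": 0,"wx": 0,"wy": 0,"wz": 0,"fingers": 0},
  ],
)

```text
time: 24.4
tool_pos: [0.5939, -0.193, 0.0387]
orientation: [0.001, 0.696, 0.718, 0.0]
ft_force: [0.4, -0.5, -5.0]
finger_gap: 0.0141
```

```bash
python3 -c "
from h import *
goal([.5927,-.1919,.0365],np.pi/2+.03)"
```

```text
t 24.4 tcp [ 0.5939 -0.193   0.0387] F [ 0.4 -0.5 -5. ] gap 0.0141 q6 -2.02
shift [ 1.1 -1.2  2.2] wz 0.001 tilt [ 0.0014  0.0006 -0.    ]
```

Call:
servo_tool(
  deltas=[
    {"x": 1,"y": -1,"z": 2,"wx": 0,"wy": 0,"wz": 0,"fingers": 0},
    {"x": 0,"y": 0,"z": 1,"wx": 0,"wy": 0,"wz": 0,"fingers": 0},
    {"x": 0,"y": 0,"z": 0,"wx": 0,"wy": 0,"wz": 0,"fingers": 0},
  ],
)

```text
time: 24.7
tool_pos: [0.5924, -0.192, 0.0354]
orientation: [0.0, 0.696, 0.718, 0.0]
ft_force: [-2.4, 2.3, 1.2]
finger_gap: 0.0138
```

Call:
servo_tool(
  deltas=[
    {"x": 0,"y": 0,"z": 0,"wx": 0,"wy": 0,"wz": 0,"fingers": 48},
    {"x": 0,"y": 0,"z": 0,"wx": 0,"wy": 0,"wz": 0,"fingers": 48},
    {"x": 0,"y": 0,"z": 0,"wx": 0,"wy": 0,"wz": 0,"fingers": 48},
    {"x": 0,"y": 0,"z": 0,"wx": 0,"wy": 0,"wz": 0,"fingers": 48},
    {"x": 0,"y": 0,"z": -30,"wx": 0,"wy": 0,"wz": 0,"fingers": 48},
    {"x": 0,"y": 0,"z": -40,"wx": 0,"wy": 0,"wz": 0,"fingers": 48},
    {"x": 0,"y": 0,"z": -40,"wx": 0,"wy": 0,"wz": 0,"fingers": 48},
    {"x": 0,"y": 0,"z": -30,"wx": 0,"wy": 0,"wz": 0,"fingers": 48},
    {"x": 0,"y": 0,"z": 0,"wx": 0,"wy": 0,"wz": 0,"fingers": 48},
    {"x": 0,"y": 0,"z": 0,"wx": 0,"wy": 0,"wz": 0,"fingers": 48},
  ],
)

```text
time: 25.7
tool_pos: [0.5922, -0.192, 0.1749]
orientation: [0.0, 0.696, 0.718, 0.0]
ft_force: [-0.2, -0.1, 0.2]
finger_gap: 0.0453
```

```bash
python3 - <<'E'
from h import *
goal([.4734,-.070,.10],np.pi/2-.43)
f=grab('wrist','w7.png')
t=grab('top'); import pickle; pickle.dump(t,open('top1.pkl','wb'))
E
```

```text
t 25.7 tcp [ 0.5922 -0.192   0.1749] F [-0.2 -0.1  0.2] gap 0.0453 q6 -2.02
shift [ 125.6 -115.1   74.7] wz 0.461 tilt [ 0.0008  0.0003 -0.    ]
```

View pics/w7.png

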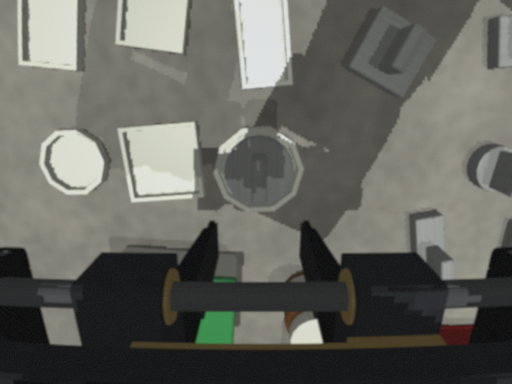

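Call:
servo_tool(
  deltas=[
    {"x": 0,"y": 0,"z": 0,"wx": 0,"wy": 0,"wz": 0.14,"fingers": 48},
    {"x": 0,"y": 0,"z": 0,"wx": 0,"wy": 0,"wz": 0.14,"fingers": 48},
    {"x": 0,"y": 0,"z": 0,"wx": 0,"wy": 0,"wz": 0.14,"fingers": 48},
    {"x": 5,"y": -10,"z": 0,"wx": 0,"wy": 0,"wz": 0.03,"fingers": 48},
    {"x": 15,"y": -36,"z": 0,"wx": 0,"wy": 0,"wz": 0,"fingers": 48},
    {"x": 15,"y": -38,"z": 0,"wx": 0,"wy": 0,"wz": 0,"fingers": 48},
    {"x": 15,"y": -40,"z": 15,"wx": 0,"wy": 0,"wz": 0,"fingers": 48},
    {"x": 13,"y": -34,"z": 30,"wx": 0,"wy": 0,"wz": 0,"fingers": 48},
    {"x": 0,"y": 0,"z": 40,"wx": 0,"wy": 0,"wz": 0,"fingers": 48},
    {"x": 0,"y": 0,"z": 0,"wx": 0,"wy": 0,"wz": 0,"fingers": 48},
    {"x": 0,"y": 0,"z": 0,"wx": 0,"wy": 0,"wz": 0,"fingers": 48},
  ],
)

```text
time: 26.9
tool_pos: [0.4735, -0.0705, 0.0893]
orientation: [-0.001, 0.839, 0.544, -0.001]
ft_force: [0.7, -0.1, 0.8]
finger_gap: 0.0453
```

```bash
python3 - <<'E'
from h import *
goal([.4734,-.070,.030],np.pi/2-.42)
f=grab('wrist','w8.png')
import pickle
a=pickle.load(open('top0.pkl','rb'));b=grab('top')
P={'small':(.4534,.0566),'long':(.687,.0057),'oblong':(.6809,.1214),'puck':(.5803,.059)}
ga,gb=[cv2.GaussianBlur(cv2.cvtColor(np.asarray(x['pixels']),cv2.COLOR_RGB2GRAY),(3,3),0).astype(float) for x in(a,b)]
for n,p in P.items():
    u,v=proj(a,[*p,.03])[0].round().astype(int);A=ga[v-14:v+15,u-14:u+15]
    m=cv2.matchTemplate(gb[v-34:v+35,u-34:u+35].astype(np.float32),A.astype(np.float32),cv2.TM_CCOEFF_NORMED);_,mx,_,l=cv2.minMaxLoc(m);print(n,round(mx,2),l[0]-20,l[1]-20)
E
```

```text
t 26.9 tcp [ 0.4735 -0.0705  0.0893] F [ 0.7 -0.1  0.8] gap 0.0453 q6 -1.44
shift [ 0.5 -0.2 59.3] wz 0.001 tilt [-0.0022  0.0002 -0.    ]
small 0.63 -1 0
long 1.0 0 0
oblong 1.0 0 0
puck 0.97 0 0
```

Call:
servo_tool(
  deltas=[
    {"x": 0.5,"y": 0,"z": 30,"wx": 0,"wy": 0,"wz": 0,"fingers": 48},
    {"x": 0,"y": 0,"z": 20,"wx": 0,"wy": 0,"wz": 0,"fingers": 48},
    {"x": 0,"y": 0,"z": 9,"wx": 0,"wy": 0,"wz": 0,"fingers": 48},
    {"x": 0,"y": 0,"z": 0,"wx": 0,"wy": 0,"wz": 0,"fingers": 0},
    {"x": 0,"y": 0,"z": 0,"wx": 0,"wy": 0,"wz": 0,"fingers": 0},
    {"x": 0,"y": 0,"z": 0,"wx": 0,"wy": 0,"wz": 0,"fingers": 0},
    {"x": 0,"y": 0,"z": 0,"wx": 0,"wy": 0,"wz": 0,"fingers": 0},
    {"x": 0,"y": 0,"z": 0,"wx": 0,"wy": 0,"wz": 0,"fingers": 0},
    {"x": 0,"y": 0,"z": 0,"wx": 0,"wy": 0,"wz": 0,"fingers": 0},
    {"x": 0,"y": 0,"z": 0,"wx": 0,"wy": 0,"wz": 0,"fingers": 0},
  ],
)

```text
time: 28.0
tool_pos: [0.4739, -0.0701, 0.0313]
orientation: [0.0, 0.839, 0.545, 0.0]
ft_force: [-2.1, -1.0, 7.3]
finger_gap: 0.0138
```

Call:
servo_tool(
  deltas=[
    {"x": 0,"y": 0,"z": -15,"wx": 0,"wy": 0,"wz": 0,"fingers": 0},
    {"x": 0,"y": 0,"z": -35,"wx": 0,"wy": 0,"wz": 0,"fingers": 0},
    {"x": 0,"y": 0,"z": -35,"wx": 0,"wy": 0,"wz": -0.13,"fingers": 0},
    {"x": 0,"y": 0,"z": -15,"wx": 0,"wy": 0,"wz": -0.13,"fingers": 0},
    {"x": 0,"y": 0,"z": 0,"wx": 0,"wy": 0,"wz": -0.13,"fingers": 0},
    {"x": 0,"y": 0,"z": 0,"wx": 0,"wy": 0,"wz": -0.13,"fingers": 0},
    {"x": 0,"y": 0,"z": 0,"wx": 0,"wy": 0,"wz": 0,"fingers": 0},
    {"x": 0,"y": 0,"z": 0,"wx": 0,"wy": 0,"wz": 0,"fingers": 0},
  ],
)

```text
time: 28.8
tool_pos: [0.4733, -0.0698, 0.1304]
orientation: [-0.0, 0.672, 0.741, -0.0]
ft_force: [0.1, 0.0, -5.7]
finger_gap: 0.0138
```

```bash
python3 - <<'E'
from h import *
goal([.5862,-.2908,.130],np.pi/2+.1)
E
```

```text
t 28.8 tcp [ 0.4733 -0.0698  0.1304] F [ 0.1  0.  -5.7] gap 0.0138 q6 -1.95
shift [-2.309e+02  9.100e+01  2.000e-01] wz -0.003 tilt [-0.0007 -0.0004 -0.    ]
```

Call:
servo_tool(
  deltas=[
    {"x": -20,"y": 8,"z": 0,"wx": 0,"wy": 0,"wz": 0,"fingers": 0},
    {"x": -33,"y": 13,"z": 0,"wx": 0,"wy": 0,"wz": 0,"fingers": 0},
    {"x": -36,"y": 14,"z": 0,"wx": 0,"wy": 0,"wz": 0,"fingers": 0},
    {"x": -36,"y": 14,"z": 0,"wx": 0,"wy": 0,"wz": 0,"fingers": 0},
    {"x": -36,"y": 14,"z": 0,"wx": 0,"wy": 0,"wz": 0,"fingers": 0},
    {"x": -36,"y": 14,"z": 0,"wx": 0,"wy": 0,"wz": 0,"fingers": 0},
    {"x": -34,"y": 14,"z": 0,"wx": 0,"wy": 0,"wz": 0,"fingers": 0},
    {"x": 0,"y": 0,"z": 30,"wx": 0,"wy": 0,"wz": 0,"fingers": 0},
    {"x": 0,"y": 0,"z": 30,"wx": 0,"wy": 0,"wz": 0,"fingers": 0},
    {"x": 0,"y": 0,"z": 10,"wx": 0,"wy": 0,"wz": 0,"fingers": 0},
    {"x": 0,"y": 0,"z": 0,"wx": 0,"wy": 0,"wz": 0,"fingers": 0},
    {"x": 0,"y": 0,"z": 0,"wx": 0,"wy": 0,"wz": 0,"fingers": 0},
  ],
)

```text
time: 30.0
tool_pos: [0.5878, -0.2907, 0.0615]
orientation: [0.0, 0.671, 0.742, 0.0]
ft_force: [-0.2, 0.3, -4.7]
finger_gap: 0.0139
```

```bash
python3 - <<'E'
from h import *
goal([.5862,-.2908,.0355],np.pi/2+.1)
E
```

```text
t 30.0 tcp [ 0.5878 -0.2907  0.0615] F [-0.2  0.3 -4.7] gap 0.0139 q6 -2.23
shift [ 0.  -1.6 26. ] wz -0.0 tilt [ 0.0008  0.0005 -0.    ]
```

Lower, release, rise, and swing towards the puck.

Call:
servo_tool(
  deltas=[
    {"x": 0,"y": -1.5,"z": 12,"wx": 0,"wy": 0,"wz": 0,"fingers": 0},
    {"x": 0,"y": 0,"z": 9,"wx": 0,"wy": 0,"wz": 0,"fingers": 0},
    {"x": 0,"y": 0,"z": 5,"wx": 0,"wy": 0,"wz": 0,"fingers": 0},
    {"x": 0,"y": 0,"z": 0,"wx": 0,"wy": 0,"wz": 0,"fingers": 0},
    {"x": 0,"y": 0,"z": 0,"wx": 0,"wy": 0,"wz": 0,"fingers": 0},
  ],
)

```text
time: 30.5
tool_pos: [0.5857, -0.2906, 0.0352]
orientation: [-0.0, 0.671, 0.742, 0.0]
ft_force: [-3.5, 1.9, 5.2]
finger_gap: 0.0142
```

Call:
servo_tool(
  deltas=[
    {"x": 0,"y": 0,"z": 0,"wx": 0,"wy": 0,"wz": 0,"fingers": 48},
    {"x": 0,"y": 0,"z": 0,"wx": 0,"wy": 0,"wz": 0,"fingers": 48},
    {"x": 0,"y": 0,"z": 0,"wx": 0,"wy": 0,"wz": 0,"fingers": 48},
    {"x": 0,"y": 0,"z": 0,"wx": 0,"wy": 0,"wz": 0,"fingers": 48},
    {"x": 0,"y": 0,"z": -30,"wx": 0,"wy": 0,"wz": 0,"fingers": 48},
    {"x": 0,"y": 0,"z": -40,"wx": 0,"wy": 0,"wz": 0,"fingers": 48},
    {"x": 0,"y": 0,"z": -30,"wx": 0,"wy": 0,"wz": 0.1,"fingers": 48},
    {"x": 0,"y": 0,"z": 0,"wx": 0,"wy": 0,"wz": 0.08,"fingers": 48},
    {"x": 0,"y": 0,"z": 0,"wx": 0,"wy": 0,"wz": 0,"fingers": 48},
  ],
)

```text
time: 31.4
tool_pos: [0.5861, -0.2909, 0.1355]
orientation: [0.001, 0.735, 0.678, 0.0]
ft_force: [0.2, -0.2, 0.7]
finger_gap: 0.0458
```

```bash
cat > chk.py <<'E'
from h import *
import pickle
P={'small':(.4534,.0566),'long':(.687,.0057),'oblong':(.6809,.1214),'puck':(.5803,.059)}
def chk():
    a=pickle.load(open('top0.pkl','rb'));b=grab('top')
    ga,gb=[cv2.GaussianBlur(cv2.cvtColor(np.asarray(x['pixels']),cv2.COLOR_RGB2GRAY),(3,3),0).astype(np.float32) for x in(a,b)]
    for n,p in P.items():
        u,v=proj(a,[*p,.03])[0].round().astype(int)
        m=cv2.matchTemplate(gb[v-34:v+35,u-34:u+35],ga[v-14:v+15,u-14:u+15],cv2.TM_CCOEFF_NORMED);_,mx,_,l=cv2.minMaxLoc(m);print(n,round(mx,2),l[0]-20,l[1]-20)
E
python3 - <<'E'
from chk import *
goal([.5793,.0585,.09],np.pi/2-.07)
chk()
f=grab('wrist','w9.png')
E
```

```text
t 31.4 tcp [ 0.5861 -0.2909  0.1355] F [ 0.2 -0.2  0.7] gap 0.0458 q6 -2.05
shift [347.7 -34.9  45.2] wz -0.01 tilt [0.0016 0.0008 0.    ]
small 0.46 11 7
long 1.0 0 0
oblong 1.0 0 0
puck 0.98 0 0
```

Call:
servo_tool(
  deltas=[
    {"x": 43,"y": -4,"z": 0,"wx": 0,"wy": 0,"wz": 0,"fingers": 48},
    {"x": 44,"y": -4,"z": 0,"wx": 0,"wy": 0,"wz": 0,"fingers": 48},
    {"x": 44,"y": -4,"z": 0,"wx": 0,"wy": 0,"wz": 0,"fingers": 48},
    {"x": 44,"y": -4,"z": 0,"wx": 0,"wy": 0,"wz": 0,"fingers": 48},
    {"x": 44,"y": -5,"z": 0,"wx": 0,"wy": 0,"wz": 0,"fingers": 48},
    {"x": 44,"y": -5,"z": 0,"wx": 0,"wy": 0,"wz": 0,"fingers": 48},
    {"x": 44,"y": -5,"z": 10,"wx": 0,"wy": 0,"wz": 0,"fingers": 48},
    {"x": 41,"y": -4,"z": 30,"wx": 0,"wy": 0,"wz": 0,"fingers": 48},
    {"x": 0,"y": 0,"z": 0,"wx": 0,"wy": 0,"wz": 0,"fingers": 48},
    {"x": 0,"y": 0,"z": 0,"wx": 0,"wy": 0,"wz": 0,"fingers": 48},
    {"x": 0,"y": 0,"z": 0,"wx": 0,"wy": 0,"wz": 0,"fingers": 48},
  ],
)

```text
time: 32.6
tool_pos: [0.5788, 0.0574, 0.0953]
orientation: [0.0, 0.734, 0.679, 0.0]
ft_force: [0.0, 0.5, 0.2]
finger_gap: 0.0456
```

```bash
python3 - <<'E'
from chk import *
goal([.579,.0585,.03],np.pi/2-.07)
E
```

```text
t 32.6 tcp [0.5788 0.0574 0.0953] F [0.  0.5 0.2] gap 0.0456 q6 -1.51
shift [ 1.1  0.1 65.3] wz -0.009 tilt [0.0001 0.     0.    ]
```

Call:
servo_tool(
  deltas=[
    {"x": 1,"y": 0,"z": 30,"wx": 0,"wy": 0,"wz": 0,"fingers": 48},
    {"x": 0,"y": 0,"z": 25,"wx": 0,"wy": 0,"wz": 0,"fingers": 48},
    {"x": 0,"y": 0,"z": 10,"wx": 0,"wy": 0,"wz": 0,"fingers": 48},
    {"x": 0,"y": 0,"z": 0,"wx": 0,"wy": 0,"wz": 0,"fingers": 0},
    {"x": 0,"y": 0,"z": 0,"wx": 0,"wy": 0,"wz": 0,"fingers": 0},
    {"x": 0,"y": 0,"z": 0,"wx": 0,"wy": 0,"wz": 0,"fingers": 0},
    {"x": 0,"y": 0,"z": 0,"wx": 0,"wy": 0,"wz": 0,"fingers": 0},
    {"x": 0,"y": 0,"z": 0,"wx": 0,"wy": 0,"wz": 0,"fingers": 0},
    {"x": 0,"y": 0,"z": 0,"wx": 0,"wy": 0,"wz": 0,"fingers": 0},
    {"x": 0,"y": 0,"z": 0,"wx": 0,"wy": 0,"wz": 0,"fingers": 0},
  ],
)

```text
time: 33.6
tool_pos: [0.579, 0.0592, 0.031]
orientation: [0.0, 0.734, 0.679, 0.0]
ft_force: [-0.7, -1.0, 6.3]
finger_gap: 0.0137
```

Call:
servo_tool(
  deltas=[
    {"x": 0,"y": 0,"z": -15,"wx": 0,"wy": 0,"wz": 0,"fingers": 0},
    {"x": 0,"y": 0,"z": -40,"wx": 0,"wy": 0,"wz": 0,"fingers": 0},
    {"x": -10,"y": 0,"z": -40,"wx": 0,"wy": 0,"wz": 0,"fingers": 0},
    {"x": -30,"y": 0,"z": -10,"wx": 0,"wy": 0,"wz": 0,"fingers": 0},
    {"x": -40,"y": 0,"z": 0,"wx": 0,"wy": 0,"wz": 0,"fingers": 0},
    {"x": -40,"y": 0,"z": 0,"wx": 0,"wy": 0,"wz": 0,"fingers": 0},
    {"x": -40,"y": 0,"z": 0,"wx": 0,"wy": 0,"wz": 0,"fingers": 0},
    {"x": -40,"y": 0,"z": 0,"wx": 0,"wy": 0,"wz": 0,"fingers": 0},
    {"x": 0,"y": 0,"z": 0,"wx": 0,"wy": 0,"wz": 0,"fingers": 0},
  ],
)

```text
time: 34.5
tool_pos: [0.5622, -0.1442, 0.1349]
orientation: [0.0, 0.736, 0.677, -0.0]
ft_force: [0.8, 1.0, -2.7]
finger_gap: 0.0141
```

```bash
python3 - <<'E'
from chk import *
goal([.5883,-.3868,.1],np.pi/2-.07)
E
```

```text
t 34.5 tcp [ 0.5622 -0.1442  0.1349] F [ 0.8  1.  -2.7] gap 0.0141 q6 -1.85
shift [-239.6   46.1   35. ] wz -0.013 tilt [-0.0002  0.0006  0.    ]
```

Call:
servo_tool(
  deltas=[
    {"x": -34,"y": 7,"z": 0,"wx": 0,"wy": 0,"wz": 0,"fingers": 0},
    {"x": -34,"y": 7,"z": 0,"wx": 0,"wy": 0,"wz": 0,"fingers": 0},
    {"x": -34,"y": 7,"z": 0,"wx": 0,"wy": 0,"wz": 0,"fingers": 0},
    {"x": -34,"y": 7,"z": 0,"wx": 0,"wy": 0,"wz": 0,"fingers": 0},
    {"x": -34,"y": 6,"z": 0,"wx": 0,"wy": 0,"wz": 0,"fingers": 0},
    {"x": -34,"y": 6,"z": 0,"wx": 0,"wy": 0,"wz": 0,"fingers": 0},
    {"x": -35,"y": 6,"z": 10,"wx": 0,"wy": 0,"wz": 0,"fingers": 0},
    {"x": 0,"y": 0,"z": 30,"wx": 0,"wy": 0,"wz": 0,"fingers": 0},
    {"x": 0,"y": 0,"z": 30,"wx": 0,"wy": 0,"wz": 0,"fingers": 0},
    {"x": 0,"y": 0,"z": 0,"wx": 0,"wy": 0,"wz": 0,"fingers": 0},
    {"x": 0,"y": 0,"z": 0,"wx": 0,"wy": 0,"wz": 0,"fingers": 0},
  ],
)

```text
time: 35.6
tool_pos: [0.5899, -0.3815, 0.0653]
orientation: [-0.001, 0.734, 0.679, -0.0]
ft_force: [0.1, -0.4, -3.7]
finger_gap: 0.0139
```

```bash
python3 - <<'E'
from chk import *
goal([.5883,-.3868,.0355],np.pi/2-.07)
E
```

```text
t 35.6 tcp [ 0.5899 -0.3815  0.0653] F [ 0.1 -0.4 -3.7] gap 0.0139 q6 -2.16
shift [-5.4 -1.1 29.8] wz -0.009 tilt [-0.0009 -0.0008  0.    ]
```

Call:
servo_tool(
  deltas=[
    {"x": -5.4,"y": -1,"z": 10,"wx": 0,"wy": 0,"wz": 0,"fingers": 0},
    {"x": 0,"y": 0,"z": 10,"wx": 0,"wy": 0,"wz": 0,"fingers": 0},
    {"x": 0,"y": 0,"z": 6,"wx": 0,"wy": 0,"wz": 0,"fingers": 0},
    {"x": 0,"y": 0,"z": 4,"wx": 0,"wy": 0,"wz": 0,"fingers": 0},
    {"x": 0,"y": 0,"z": 0,"wx": 0,"wy": 0,"wz": 0,"fingers": 0},
    {"x": 0,"y": 0,"z": 0,"wx": 0,"wy": 0,"wz": 0,"fingers": 0},
  ],
)

```text
time: 36.2
tool_pos: [0.5884, -0.3874, 0.0352]
orientation: [0.0, 0.735, 0.679, 0.0]
ft_force: [0.1, 0.9, -3.1]
finger_gap: 0.0136
```

Call:
servo_tool(
  deltas=[
    {"x": 0,"y": 0,"z": 0,"wx": 0,"wy": 0,"wz": 0,"fingers": 48},
    {"x": 0,"y": 0,"z": 0,"wx": 0,"wy": 0,"wz": 0,"fingers": 48},
    {"x": 0,"y": 0,"z": 0,"wx": 0,"wy": 0,"wz": 0,"fingers": 48},
    {"x": 0,"y": 0,"z": 0,"wx": 0,"wy": 0,"wz": 0,"fingers": 48},
    {"x": 0,"y": 0,"z": -30,"wx": 0,"wy": 0,"wz": 0,"fingers": 48},
    {"x": 0,"y": 0,"z": -40,"wx": 0,"wy": 0,"wz": 0,"fingers": 48},
    {"x": 0,"y": 0,"z": -30,"wx": 0,"wy": 0,"wz": -0.12,"fingers": 48},
    {"x": 0,"y": 0,"z": 0,"wx": 0,"wy": 0,"wz": -0.11,"fingers": 48},
    {"x": 0,"y": 0,"z": 0,"wx": 0,"wy": 0,"wz": 0,"fingers": 48},
  ],
)

```text
time: 37.1
tool_pos: [0.5885, -0.3875, 0.1363]
orientation: [0.001, 0.651, 0.759, 0.0]
ft_force: [0.6, -0.6, -0.1]
finger_gap: 0.0456
```

```bash
python3 - <<'E'
from chk import *
goal([.4530,.0560,.09],np.pi/2+.15)
chk()
E
```

```text
t 37.1 tcp [ 0.5885 -0.3875  0.1363] F [ 0.6 -0.6 -0.1] gap 0.0456 q6 -2.4
shift [459.  -66.7  45.6] wz 0.002 tilt [0.0013 0.0013 0.    ]
small 0.66 -1 -1
long 1.0 0 0
oblong 1.0 0 0
puck 0.41 0 0
```

Call:
servo_tool(
  deltas=[
    {"x": 35,"y": -5,"z": 0,"wx": 0,"wy": 0,"wz": 0,"fingers": 48},
    {"x": 44,"y": -6,"z": 0,"wx": 0,"wy": 0,"wz": 0,"fingers": 48},
    {"x": 44,"y": -6,"z": 0,"wx": 0,"wy": 0,"wz": 0,"fingers": 48},
    {"x": 44,"y": -6,"z": 0,"wx": 0,"wy": 0,"wz": 0,"fingers": 48},
    {"x": 44,"y": -6,"z": 0,"wx": 0,"wy": 0,"wz": 0,"fingers": 48},
    {"x": 44,"y": -7,"z": 0,"wx": 0,"wy": 0,"wz": 0,"fingers": 48},
    {"x": 44,"y": -7,"z": 0,"wx": 0,"wy": 0,"wz": 0,"fingers": 48},
    {"x": 44,"y": -7,"z": 0,"wx": 0,"wy": 0,"wz": 0,"fingers": 48},
    {"x": 44,"y": -6,"z": 0,"wx": 0,"wy": 0,"wz": 0,"fingers": 48},
    {"x": 40,"y": -6,"z": 0,"wx": 0,"wy": 0,"wz": 0,"fingers": 48},
    {"x": 32,"y": -5,"z": 20,"wx": 0,"wy": 0,"wz": 0,"fingers": 48},
  ],
)

```text
time: 38.25
tool_pos: [0.4529, 0.0581, 0.1159]
orientation: [0.001, 0.653, 0.757, 0.001]
ft_force: [0.8, -0.2, -0.4]
finger_gap: 0.0455
```

Call:
servo_tool(
  deltas=[
    {"x": 0,"y": 0,"z": 20,"wx": 0,"wy": 0,"wz": 0,"fingers": 48},
    {"x": 0,"y": 0,"z": 0,"wx": 0,"wy": 0,"wz": 0,"fingers": 48},
    {"x": 0,"y": 0,"z": 0,"wx": 0,"wy": 0,"wz": 0,"fingers": 48},
  ],
)

```text
time: 38.55
tool_pos: [0.4531, 0.0562, 0.095]
orientation: [-0.001, 0.653, 0.758, -0.0]
ft_force: [0.4, -0.1, 0.1]
finger_gap: 0.0453
```

```bash
python3 - <<'E'
from chk import *
goal([.4530,.0560,.03],np.pi/2+.15)
f=grab('wrist','w10.png')
E
```

```text
t 38.55 tcp [0.4531 0.0562 0.095 ] F [ 0.4 -0.1  0.1] gap 0.0453 q6 -1.74
shift [-0.2 -0.  65. ] wz -0.001 tilt [-0.0013 -0.0003  0.    ]
```

View pics/w10.png

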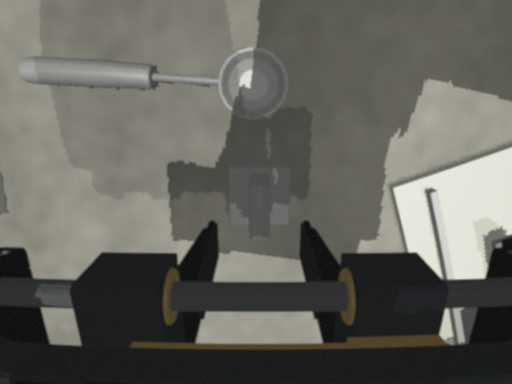

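Call:
servo_tool(
  deltas=[
    {"x": 0,"y": 0,"z": 30,"wx": 0,"wy": 0,"wz": 0,"fingers": 48},
    {"x": 0,"y": 0,"z": 25,"wx": 0,"wy": 0,"wz": 0,"fingers": 48},
    {"x": 0,"y": 0,"z": 10,"wx": 0,"wy": 0,"wz": 0,"fingers": 48},
    {"x": 0,"y": 0,"z": 0,"wx": 0,"wy": 0,"wz": 0,"fingers": 0},
    {"x": 0,"y": 0,"z": 0,"wx": 0,"wy": 0,"wz": 0,"fingers": 0},
    {"x": 0,"y": 0,"z": 0,"wx": 0,"wy": 0,"wz": 0,"fingers": 0},
    {"x": 0,"y": 0,"z": 0,"wx": 0,"wy": 0,"wz": 0,"fingers": 0},
    {"x": 0,"y": 0,"z": 0,"wx": 0,"wy": 0,"wz": 0,"fingers": 0},
    {"x": 0,"y": 0,"z": 0,"wx": 0,"wy": 0,"wz": 0,"fingers": 0},
    {"x": 0,"y": 0,"z": 0,"wx": 0,"wy": 0,"wz": 0,"fingers": 0},
  ],
)

```text
time: 39.6
tool_pos: [0.4534, 0.0564, 0.0309]
orientation: [0.0, 0.652, 0.758, 0.0]
ft_force: [-1.1, 0.1, 7.8]
finger_gap: 0.0141
```

Call:
servo_tool(
  deltas=[
    {"x": 0,"y": 0,"z": -15,"wx": 0,"wy": 0,"wz": 0,"fingers": 0},
    {"x": 0,"y": 0,"z": -40,"wx": 0,"wy": 0,"wz": 0,"fingers": 0},
    {"x": 0,"y": 0,"z": -40,"wx": 0,"wy": 0,"wz": 0.13,"fingers": 0},
    {"x": 0,"y": 0,"z": -10,"wx": 0,"wy": 0,"wz": 0.13,"fingers": 0},
    {"x": 0,"y": 0,"z": 0,"wx": 0,"wy": 0,"wz": 0,"fingers": 0},
    {"x": 0,"y": 0,"z": 0,"wx": 0,"wy": 0,"wz": 0,"fingers": 0},
  ],
)

```text
time: 40.2
tool_pos: [0.4526, 0.0564, 0.1347]
orientation: [-0.0, 0.743, 0.669, -0.0]
ft_force: [0.5, -0.1, -3.6]
finger_gap: 0.014
```

```bash
python3 - <<'E'
from chk import *
goal([.4443,-.2946,.1],np.pi/2-.113)
E
```

```text
t 40.2 tcp [0.4526 0.0564 0.1347] F [ 0.5 -0.1 -3.6] gap 0.014 q6 -1.49
shift [-349.9   28.7   34.7] wz 0.008 tilt [-0.0006 -0.      0.    ]
```

Call:
servo_tool(
  deltas=[
    {"x": -25,"y": 2,"z": 0,"wx": 0,"wy": 0,"wz": 0.008,"fingers": 0},
    {"x": -40,"y": 4,"z": 0,"wx": 0,"wy": 0,"wz": 0,"fingers": 0},
    {"x": -42,"y": 4,"z": 0,"wx": 0,"wy": 0,"wz": 0,"fingers": 0},
    {"x": -42,"y": 4,"z": 0,"wx": 0,"wy": 0,"wz": 0,"fingers": 0},
    {"x": -42,"y": 4,"z": 0,"wx": 0,"wy": 0,"wz": 0,"fingers": 0},
    {"x": -42,"y": 3,"z": 0,"wx": 0,"wy": 0,"wz": 0,"fingers": 0},
    {"x": -42,"y": 3,"z": 0,"wx": 0,"wy": 0,"wz": 0,"fingers": 0},
    {"x": -42,"y": 3,"z": 0,"wx": 0,"wy": 0,"wz": 0,"fingers": 0},
    {"x": -33,"y": 2,"z": 10,"wx": 0,"wy": 0,"wz": 0,"fingers": 0},
    {"x": 0,"y": 0,"z": 30,"wx": 0,"wy": 0,"wz": 0,"fingers": 0},
    {"x": 0,"y": 0,"z": 30,"wx": 0,"wy": 0,"wz": 0,"fingers": 0},
    {"x": 0,"y": 0,"z": 0,"wx": 0,"wy": 0,"wz": 0,"fingers": 0},
  ],
)

```text
time: 41.4
tool_pos: [0.439, -0.2932, 0.0608]
orientation: [-0.004, 0.747, 0.665, -0.001]
ft_force: [-0.5, -0.1, -4.4]
finger_gap: 0.0136
```

Call:
servo_tool(
  deltas=[
    {"x": 0,"y": 0,"z": 0,"wx": 0,"wy": 0,"wz": 0,"fingers": 0},
  ],
)

```text
time: 41.5
tool_pos: [0.4408, -0.2942, 0.0644]
orientation: [-0.001, 0.747, 0.665, -0.0]
ft_force: [-0.8, -0.2, -4.2]
finger_gap: 0.0139
```

```bash
python3 - <<'E'
from chk import *
goal([.4443,-.2946,.0350],np.pi/2-.113)
E
```

```text
t 41.5 tcp [ 0.4408 -0.2942  0.0644] F [-0.8 -0.2 -4.2] gap 0.0139 q6 -2.17
shift [-0.   3.6 29.4] wz -0.002 tilt [-0.0023 -0.0017 -0.    ]
```

Call:
servo_tool(
  deltas=[
    {"x": 0,"y": 2.5,"z": 10,"wx": 0,"wy": 0,"wz": 0,"fingers": 0},
    {"x": 0,"y": 0,"z": 4,"wx": 0,"wy": 0,"wz": 0,"fingers": 0},
    {"x": 0,"y": 0,"z": 0,"wx": 0,"wy": 0,"wz": 0,"fingers": 0},
    {"x": 0,"y": 0,"z": 0,"wx": 0,"wy": 0,"wz": 0,"fingers": 0},
  ],
)

```text
time: 41.9
tool_pos: [0.4438, -0.2949, 0.0515]
orientation: [0.0, 0.747, 0.665, 0.0]
ft_force: [-0.6, 0.7, -3.9]
finger_gap: 0.0134
```

```bash
python3 - <<'E'
from chk import *
goal([.4443,-.2946,.0350],np.pi/2-.113)
E
```

```text
t 41.9 tcp [ 0.4438 -0.2949  0.0515] F [-0.6  0.7 -3.9] gap 0.0134 q6 -2.16
shift [ 0.4  0.5 16.5] wz -0.004 tilt [0.0004 0.0002 0.    ]
```

Call:
servo_tool(
  deltas=[
    {"x": 0.4,"y": 0.5,"z": 8,"wx": 0,"wy": 0,"wz": 0,"fingers": 0},
    {"x": 0,"y": 0,"z": 6,"wx": 0,"wy": 0,"wz": 0,"fingers": 0},
    {"x": 0,"y": 0,"z": 3,"wx": 0,"wy": 0,"wz": 0,"fingers": 0},
    {"x": 0,"y": 0,"z": 0,"wx": 0,"wy": 0,"wz": 0,"fingers": 0},
    {"x": 0,"y": 0,"z": 0,"wx": 0,"wy": 0,"wz": 0,"fingers": 0},
  ],
)

```text
time: 42.4
tool_pos: [0.444, -0.2944, 0.0348]
orientation: [-0.0, 0.747, 0.664, 0.0]
ft_force: [-3.8, 2.1, 11.9]
finger_gap: 0.0137
```

Call:
servo_tool(
  deltas=[
    {"x": 0,"y": 0,"z": 0,"wx": 0,"wy": 0,"wz": 0,"fingers": 48},
    {"x": 0,"y": 0,"z": 0,"wx": 0,"wy": 0,"wz": 0,"fingers": 48},
    {"x": 0,"y": 0,"z": 0,"wx": 0,"wy": 0,"wz": 0,"fingers": 48},
    {"x": 0,"y": 0,"z": 0,"wx": 0,"wy": 0,"wz": 0,"fingers": 48},
    {"x": 0,"y": 0,"z": -30,"wx": 0,"wy": 0,"wz": 0,"fingers": 48},
    {"x": 0,"y": 0,"z": -40,"wx": 0,"wy": 0,"wz": 0,"fingers": 48},
    {"x": 0,"y": 0,"z": -30,"wx": 0,"wy": 0,"wz": 0,"fingers": 48},
    {"x": 30,"y": 25,"z": 0,"wx": 0,"wy": 0,"wz": 0,"fingers": 48},
    {"x": 40,"y": 33,"z": 0,"wx": 0,"wy": 0,"wz": 0,"fingers": 48},
    {"x": 40,"y": 33,"z": 0,"wx": 0,"wy": 0,"wz": -0.11,"fingers": 48},
    {"x": 40,"y": 33,"z": 0,"wx": 0,"wy": 0,"wz": -0.11,"fingers": 48},
    {"x": 0,"y": 0,"z": 0,"wx": 0,"wy": 0,"wz": -0.11,"fingers": 48},
  ],
)

```text
time: 43.6
tool_pos: [0.5797, -0.1561, 0.1339]
orientation: [0.0, 0.624, 0.781, 0.0]
ft_force: [-0.3, -1.0, -1.0]
finger_gap: 0.0458
```

```bash
python3 - <<'E'
from chk import *
goal([.6875,.0060,.09],np.pi/2+.22)
chk()
E
```

```text
t 43.6 tcp [ 0.5797 -0.1561  0.1339] F [-0.3 -1.  -1. ] gap 0.0458 q6 -2.17
shift [134.4 140.8  44.1] wz 0.002 tilt [ 0.0011 -0.0001 -0.    ]
small 0.4 8 -12
long 1.0 0 0
oblong 1.0 0 0
puck 0.41 0 0
```

Call:
servo_tool(
  deltas=[
    {"x": 24,"y": 25,"z": 0,"wx": 0,"wy": 0,"wz": 0,"fingers": 48},
    {"x": 30,"y": 32,"z": 0,"wx": 0,"wy": 0,"wz": 0,"fingers": 48},
    {"x": 30,"y": 32,"z": 0,"wx": 0,"wy": 0,"wz": 0,"fingers": 48},
    {"x": 30,"y": 31,"z": 10,"wx": 0,"wy": 0,"wz": 0,"fingers": 48},
    {"x": 20,"y": 21,"z": 30,"wx": 0,"wy": 0,"wz": 0,"fingers": 48},
    {"x": 0,"y": 0,"z": 0,"wx": 0,"wy": 0,"wz": 0,"fingers": 48},
    {"x": 0,"y": 0,"z": 0,"wx": 0,"wy": 0,"wz": 0,"fingers": 48},
    {"x": 0,"y": 0,"z": 0,"wx": 0,"wy": 0,"wz": 0,"fingers": 48},
  ],
)

```text
time: 44.45
tool_pos: [0.6862, -0.0008, 0.095]
orientation: [0.0, 0.629, 0.778, 0.0]
ft_force: [0.9, -0.5, 0.2]
finger_gap: 0.0458
```

```bash
python3 - <<'E'
from chk import *
goal([.6875,.0060,.03],np.pi/2+.22)
f=grab('wrist','w11.png');pickle.dump(f,open('w11.pkl','wb'))
E
```

```text
t 44.45 tcp [ 0.6862 -0.0008  0.095 ] F [ 0.9 -0.5  0.2] gap 0.0458 q6 -1.88
shift [ 6.4  2.6 65. ] wz -0.009 tilt [0.0006 0.0003 0.    ]
```

View pics/w11.png

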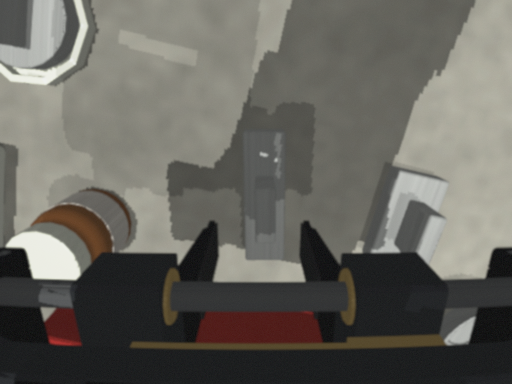

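```bash
python3 - <<'E'
from chk import *
f=pickle.load(open('w11.pkl','rb'))
w=onz(f,[(264.5,137),(264.5,260)],.02);print(w,w.mean(0),np.linalg.norm(w[1]-w[0]),np.arctan2(*(w[1]-w[0])[[1,0]]))
goal([*w.mean(0)[:2],.03],np.pi/2+.22)
E
```

```text
[[ 0.63941303 -0.00595053  0.02      ]
 [ 0.73844356  0.01576343  0.02      ]] [0.68892829 0.00490645 0.02      ] 0.10138313811349788 0.21584947574642616
t 44.5 tcp [ 0.6863 -0.0009  0.0953] F [-0.6  0.4  0.8] gap 0.0461 q6 -1.88
shift [ 5.1  3.7 65.3] wz -0.009 tilt [0.0011 0.0004 0.    ]
```

Call:
servo_tool(
  deltas=[
    {"x": 5.5,"y": 3,"z": 20,"wx": 0,"wy": 0,"wz": 0,"fingers": 48},
    {"x": 0,"y": 0,"z": 25,"wx": 0,"wy": 0,"wz": 0,"fingers": 48},
    {"x": 0,"y": 0,"z": 15,"wx": 0,"wy": 0,"wz": 0,"fingers": 48},
    {"x": 0,"y": 0,"z": 5,"wx": 0,"wy": 0,"wz": 0,"fingers": 48},
    {"x": 0,"y": 0,"z": 0,"wx": 0,"wy": 0,"wz": 0,"fingers": 0},
    {"x": 0,"y": 0,"z": 0,"wx": 0,"wy": 0,"wz": 0,"fingers": 0},
    {"x": 0,"y": 0,"z": 0,"wx": 0,"wy": 0,"wz": 0,"fingers": 0},
    {"x": 0,"y": 0,"z": 0,"wx": 0,"wy": 0,"wz": 0,"fingers": 0},
    {"x": 0,"y": 0,"z": 0,"wx": 0,"wy": 0,"wz": 0,"fingers": 0},
    {"x": 0,"y": 0,"z": 0,"wx": 0,"wy": 0,"wz": 0,"fingers": 0},
    {"x": 0,"y": 0,"z": 0,"wx": 0,"wy": 0,"wz": 0,"fingers": 0},
  ],
)

```text
time: 45.6
tool_pos: [0.6885, 0.0063, 0.0297]
orientation: [0.0, 0.628, 0.778, 0.0]
ft_force: [-0.5, -2.1, 4.9]
finger_gap: 0.0137
```

Call:
servo_tool(
  deltas=[
    {"x": 0,"y": 0,"z": -15,"wx": 0,"wy": 0,"wz": 0,"fingers": 0},
    {"x": 0,"y": 0,"z": -40,"wx": 0,"wy": 0,"wz": 0,"fingers": 0},
    {"x": 0,"y": 0,"z": -40,"wx": 0,"wy": 0,"wz": 0.1,"fingers": 0},
    {"x": -20,"y": -30,"z": -10,"wx": 0,"wy": 0,"wz": 0,"fingers": 0},
    {"x": -20,"y": -36,"z": 0,"wx": 0,"wy": 0,"wz": 0,"fingers": 0},
    {"x": -20,"y": -36,"z": 0,"wx": 0,"wy": 0,"wz": 0,"fingers": 0},
    {"x": -30,"y": -36,"z": 0,"wx": 0,"wy": 0,"wz": 0,"fingers": 0},
    {"x": -30,"y": -30,"z": 0,"wx": 0,"wy": 0,"wz": 0,"fingers": 0},
    {"x": 0,"y": 0,"z": 0,"wx": 0,"wy": 0,"wz": 0,"fingers": 0},
    {"x": 0,"y": 0,"z": 0,"wx": 0,"wy": 0,"wz": 0,"fingers": 0},
  ],
)

```text
time: 46.6
tool_pos: [0.5343, -0.1321, 0.1347]
orientation: [-0.0, 0.667, 0.745, 0.0]
ft_force: [0.1, 0.6, -4.7]
finger_gap: 0.0138
```

```bash
python3 - <<'E'
from chk import *
goal([.4474,-.1928,.1],np.pi/2+.118)
E
```

```text
t 46.6 tcp [ 0.5343 -0.1321  0.1347] F [ 0.1  0.6 -4.7] gap 0.0138 q6 -2.04
shift [-50.8 -93.1  34.7] wz -0.007 tilt [ 0.0001 -0.0004 -0.    ]
```

Call:
servo_tool(
  deltas=[
    {"x": -12,"y": -20,"z": 0,"wx": 0,"wy": 0,"wz": -0.007,"fingers": 0},
    {"x": -13,"y": -26,"z": 0,"wx": 0,"wy": 0,"wz": 0,"fingers": 0},
    {"x": -13,"y": -26,"z": 0,"wx": 0,"wy": 0,"wz": 0,"fingers": 0},
    {"x": -13,"y": -20,"z": 0,"wx": 0,"wy": 0,"wz": 0,"fingers": 0},
    {"x": 0,"y": 0,"z": 30,"wx": 0,"wy": 0,"wz": 0,"fingers": 0},
    {"x": 0,"y": 0,"z": 30,"wx": 0,"wy": 0,"wz": 0,"fingers": 0},
    {"x": 0,"y": 0,"z": 20,"wx": 0,"wy": 0,"wz": 0,"fingers": 0},
    {"x": 0,"y": 0,"z": 0,"wx": 0,"wy": 0,"wz": 0,"fingers": 0},
    {"x": 0,"y": 0,"z": 0,"wx": 0,"wy": 0,"wz": 0,"fingers": 0},
    {"x": 0,"y": 0,"z": 0,"wx": 0,"wy": 0,"wz": 0,"fingers": 0},
  ],
)

```text
time: 47.6
tool_pos: [0.4502, -0.193, 0.0552]
orientation: [0.001, 0.663, 0.748, 0.0]
ft_force: [0.4, -0.7, -5.1]
finger_gap: 0.0137
```

```bash
python3 - <<'E'
from chk import *
goal([.448,-.1928,.0345],np.pi/2+.118)
E
```

```text
t 47.6 tcp [ 0.4502 -0.193   0.0552] F [ 0.4 -0.7 -5.1] gap 0.0137 q6 -2.23
shift [ 0.5 -2.2 20.7] wz 0.002 tilt [0.0014 0.0009 0.    ]
```

Call:
servo_tool(
  deltas=[
    {"x": 0.5,"y": -2,"z": 8,"wx": 0,"wy": 0,"wz": 0,"fingers": 0},
    {"x": 0,"y": 0,"z": 7,"wx": 0,"wy": 0,"wz": 0,"fingers": 0},
    {"x": 0,"y": 0,"z": 4,"wx": 0,"wy": 0,"wz": 0,"fingers": 0},
    {"x": 0,"y": 0,"z": 2,"wx": 0,"wy": 0,"wz": 0,"fingers": 0},
    {"x": 0,"y": 0,"z": 0,"wx": 0,"wy": 0,"wz": 0,"fingers": 0},
    {"x": 0,"y": 0,"z": 0,"wx": 0,"wy": 0,"wz": 0,"fingers": 0},
  ],
)

```text
time: 48.2
tool_pos: [0.4471, -0.1927, 0.0337]
orientation: [-0.0, 0.664, 0.748, 0.0]
ft_force: [-3.0, 2.0, 7.6]
finger_gap: 0.0137
```

```bash
python3 - <<'E'
from chk import *
goal([.448,-.1928,.0345],np.pi/2+.118)
E
```

```text
t 48.2 tcp [ 0.4471 -0.1927  0.0337] F [-3.   2.   7.6] gap 0.0137 q6 -2.23
shift [-0.2  0.9 -0.8] wz 0.002 tilt [-0.0001 -0.0002 -0.    ]
```

Call:
servo_tool(
  deltas=[
    {"x": 0,"y": 0,"z": 0,"wx": 0,"wy": 0,"wz": 0,"fingers": 48},
    {"x": 0,"y": 0,"z": 0,"wx": 0,"wy": 0,"wz": 0,"fingers": 48},
    {"x": 0,"y": 0,"z": 0,"wx": 0,"wy": 0,"wz": 0,"fingers": 48},
    {"x": 0,"y": 0,"z": 0,"wx": 0,"wy": 0,"wz": 0,"fingers": 48},
    {"x": 0,"y": 0,"z": -30,"wx": 0,"wy": 0,"wz": 0,"fingers": 48},
    {"x": 0,"y": 0,"z": -40,"wx": 0,"wy": 0,"wz": 0,"fingers": 48},
    {"x": 0,"y": 0,"z": -30,"wx": 0,"wy": 0,"wz": 0.108,"fingers": 48},
    {"x": 30,"y": 22,"z": 0,"wx": 0,"wy": 0,"wz": 0,"fingers": 48},
    {"x": 40,"y": 30,"z": 0,"wx": 0,"wy": 0,"wz": 0,"fingers": 48},
    {"x": 40,"y": 30,"z": 0,"wx": 0,"wy": 0,"wz": 0,"fingers": 48},
    {"x": 40,"y": 30,"z": 0,"wx": 0,"wy": 0,"wz": 0,"fingers": 48},
    {"x": 40,"y": 30,"z": 0,"wx": 0,"wy": 0,"wz": 0,"fingers": 48},
  ],
)

```text
time: 49.4
tool_pos: [0.588, 0.0007, 0.1332]
orientation: [0.0, 0.703, 0.711, 0.0]
ft_force: [0.4, -0.9, 0.2]
finger_gap: 0.0457
```

Call:
servo_tool(
  deltas=[
    {"x": 40,"y": 30,"z": 0,"wx": 0,"wy": 0,"wz": 0,"fingers": 48},
    {"x": 40,"y": 30,"z": 0,"wx": 0,"wy": 0,"wz": 0,"fingers": 48},
    {"x": 30,"y": 22,"z": 0,"wx": 0,"wy": 0,"wz": 0,"fingers": 48},
    {"x": 0,"y": 0,"z": 0,"wx": 0,"wy": 0,"wz": 0,"fingers": 48},
    {"x": 0,"y": 0,"z": 0,"wx": 0,"wy": 0,"wz": 0,"fingers": 48},
  ],
)

```text
time: 49.9
tool_pos: [0.6674, 0.1103, 0.1325]
orientation: [-0.0, 0.702, 0.712, -0.0]
ft_force: [-0.4, -0.7, -0.7]
finger_gap: 0.0457
```

```bash
python3 - <<'E'
from chk import *
goal([.680,.1205,.03],np.pi/2+.01)
f=grab('wrist');pickle.dump(f,open('w12.pkl','wb'))
g=cv2.resize(np.asarray(f['pixels'])[80:290,170:350],None,fx=3,fy=3,interpolation=cv2.INTER_CUBIC)
cv2.imwrite('pics/w12.png',cv2.cvtColor(g,cv2.COLOR_RGB2BGR))
chk()
E
```

```text
t 49.9 tcp [0.6674 0.1103 0.1325] F [-0.4 -0.7 -0.7] gap 0.0457 q6 -1.52
shift [ 10.1  12.8 102.5] wz 0.003 tilt [-0.0011  0.0001 -0.    ]
small 0.44 12 -4
long 0.32 -20 -20
oblong 0.27 18 -17
puck 0.49 19 5
```

View pics/w12.png

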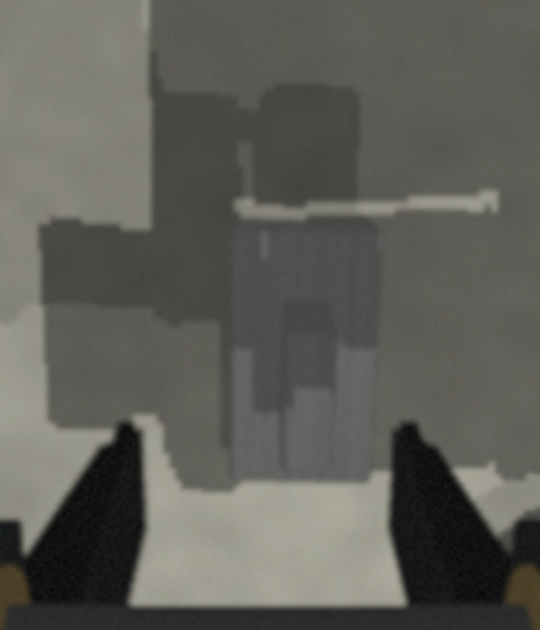

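```bash
python3 - <<'E'
from chk import *
f=pickle.load(open('w12.pkl','rb'))
P=lambda x,y:(170+x/3,80+y/3)
for top in (224,232):
    w=onz(f,[P(234,top),P(379,top),P(372,480),P(233,480)],.02);print(w.mean(0),np.linalg.norm(w-np.roll(w,-1,0),axis=1).round(3),'yaw',np.arctan2(*((w[3]-w[0]+w[2]-w[1])[[1,0]])))
goal([*w.mean(0)[:2],.03],np.pi/2)
E
```

```text
[0.6808687  0.12234199 0.02      ] [0.042 0.081 0.043 0.081] yaw 0.009442891771811339
[0.68203886 0.12237025 0.02      ] [0.042 0.078 0.043 0.078] yaw 0.009003286475601134
t 50.0 tcp [0.6672 0.1089 0.133 ] F [ 0.2  0.1 -0.2] gap 0.0457 q6 -1.52
shift [ 13.3  15.1 103. ] wz 0.011 tilt [-0.0008  0.0001  0.    ]
```

Target (0.681, 0.122).

Call:
servo_tool(
  deltas=[
    {"x": 13,"y": 14,"z": 20,"wx": 0,"wy": 0,"wz": 0,"fingers": 48},
    {"x": 0,"y": 0,"z": 35,"wx": 0,"wy": 0,"wz": 0,"fingers": 48},
    {"x": 0,"y": 0,"z": 30,"wx": 0,"wy": 0,"wz": 0,"fingers": 48},
    {"x": 0,"y": 0,"z": 18,"wx": 0,"wy": 0,"wz": 0,"fingers": 48},
    {"x": 0,"y": 0,"z": 0,"wx": 0,"wy": 0,"wz": 0,"fingers": 0},
    {"x": 0,"y": 0,"z": 0,"wx": 0,"wy": 0,"wz": 0,"fingers": 0},
    {"x": 0,"y": 0,"z": 0,"wx": 0,"wy": 0,"wz": 0,"fingers": 0},
    {"x": 0,"y": 0,"z": 0,"wx": 0,"wy": 0,"wz": 0,"fingers": 0},
    {"x": 0,"y": 0,"z": 0,"wx": 0,"wy": 0,"wz": 0,"fingers": 0},
    {"x": 0,"y": 0,"z": 0,"wx": 0,"wy": 0,"wz": 0,"fingers": 0},
    {"x": 0,"y": 0,"z": 0,"wx": 0,"wy": 0,"wz": 0,"fingers": 0},
  ],
)

```text
time: 51.1
tool_pos: [0.6822, 0.1226, 0.0314]
orientation: [0.001, 0.703, 0.711, 0.001]
ft_force: [-1.2, -4.2, 6.3]
finger_gap: 0.014
```

Call:
servo_tool(
  deltas=[
    {"x": 0,"y": 0,"z": -15,"wx": 0,"wy": 0,"wz": 0,"fingers": 0},
    {"x": 0,"y": 0,"z": -40,"wx": 0,"wy": 0,"wz": 0,"fingers": 0},
    {"x": 0,"y": 0,"z": -40,"wx": 0,"wy": 0,"wz": 0.1,"fingers": 0},
    {"x": -30,"y": -14,"z": -15,"wx": 0,"wy": 0,"wz": 0,"fingers": 0},
    {"x": -40,"y": -18,"z": 0,"wx": 0,"wy": 0,"wz": 0,"fingers": 0},
    {"x": -40,"y": -18,"z": 0,"wx": 0,"wy": 0,"wz": 0,"fingers": 0},
    {"x": -40,"y": -18,"z": 0,"wx": 0,"wy": 0,"wz": 0,"fingers": 0},
    {"x": -40,"y": -18,"z": 0,"wx": 0,"wy": 0,"wz": 0,"fingers": 0},
    {"x": -40,"y": -18,"z": 0,"wx": 0,"wy": 0,"wz": 0,"fingers": 0},
    {"x": -40,"y": -18,"z": 0,"wx": 0,"wy": 0,"wz": 0,"fingers": 0},
    {"x": -40,"y": -18,"z": 0,"wx": 0,"wy": 0,"wz": 0,"fingers": 0},
    {"x": 0,"y": 0,"z": 0,"wx": 0,"wy": 0,"wz": 0,"fingers": 0},
  ],
)

```text
time: 52.3
tool_pos: [0.5125, -0.1769, 0.1407]
orientation: [-0.0, 0.739, 0.674, -0.0]
ft_force: [-0.4, -0.8, -6.5]
finger_gap: 0.0138
```

```bash
python3 - <<'E'
from chk import *
goal([.4458,-.3964,.1],np.pi/2-.091)
E
```

```text
t 52.3 tcp [ 0.5125 -0.1769  0.1407] F [-0.4 -0.8 -6.5] gap 0.0138 q6 -1.93
shift [-224.7  -46.2   40.8] wz -0.001 tilt [-0.0009  0.0002  0.    ]
```

Call:
servo_tool(
  deltas=[
    {"x": -25,"y": -5,"z": 0,"wx": 0,"wy": 0,"wz": 0,"fingers": 0},
    {"x": -36,"y": -8,"z": 0,"wx": 0,"wy": 0,"wz": 0,"fingers": 0},
    {"x": -36,"y": -8,"z": 0,"wx": 0,"wy": 0,"wz": 0,"fingers": 0},
    {"x": -36,"y": -8,"z": 0,"wx": 0,"wy": 0,"wz": 0,"fingers": 0},
    {"x": -36,"y": -8,"z": 0,"wx": 0,"wy": 0,"wz": 0,"fingers": 0},
    {"x": -34,"y": -6,"z": 0,"wx": 0,"wy": 0,"wz": 0,"fingers": 0},
    {"x": -22,"y": -3,"z": 10,"wx": 0,"wy": 0,"wz": 0,"fingers": 0},
    {"x": 0,"y": 0,"z": 30,"wx": 0,"wy": 0,"wz": 0,"fingers": 0},
    {"x": 0,"y": 0,"z": 30,"wx": 0,"wy": 0,"wz": 0,"fingers": 0},
    {"x": 0,"y": 0,"z": 10,"wx": 0,"wy": 0,"wz": 0,"fingers": 0},
    {"x": 0,"y": 0,"z": 0,"wx": 0,"wy": 0,"wz": 0,"fingers": 0},
    {"x": 0,"y": 0,"z": 0,"wx": 0,"wy": 0,"wz": 0,"fingers": 0},
  ],
)

```text
time: 53.5
tool_pos: [0.4499, -0.3937, 0.0613]
orientation: [0.001, 0.737, 0.675, 0.0]
ft_force: [-0.2, 0.4, -5.0]
finger_gap: 0.0135
```

Call:
servo_tool(
  deltas=[
    {"x": 0,"y": 0,"z": 0,"wx": 0,"wy": 0,"wz": 0,"fingers": 0},
  ],
)

```text
time: 53.6
tool_pos: [0.4499, -0.3939, 0.0617]
orientation: [0.001, 0.737, 0.675, 0.0]
ft_force: [0.3, 0.7, -5.3]
finger_gap: 0.0138
```

```bash
python3 - <<'E'
from chk import *
goal([.4465,-.3964,.0355],np.pi/2-.091)
E
```

```text
t 53.6 tcp [ 0.4499 -0.3939  0.0617] F [ 0.3  0.7 -5.3] gap 0.0138 q6 -2.31
shift [-2.7 -3.2 26.2] wz 0.003 tilt [ 0.0017  0.0014 -0.    ]
```

Call:
servo_tool(
  deltas=[
    {"x": -2.7,"y": -3.2,"z": 10,"wx": 0,"wy": 0,"wz": 0,"fingers": 0},
    {"x": 0,"y": 0,"z": 8,"wx": 0,"wy": 0,"wz": 0,"fingers": 0},
    {"x": 0,"y": 0,"z": 6,"wx": 0,"wy": 0,"wz": 0,"fingers": 0},
    {"x": 0,"y": 0,"z": 3,"wx": 0,"wy": 0,"wz": 0,"fingers": 0},
    {"x": 0,"y": 0,"z": 0,"wx": 0,"wy": 0,"wz": 0,"fingers": 0},
    {"x": 0,"y": 0,"z": 0,"wx": 0,"wy": 0,"wz": 0,"fingers": 0},
  ],
)

```text
time: 54.2
tool_pos: [0.4456, -0.396, 0.0351]
orientation: [0.0, 0.738, 0.675, -0.0]
ft_force: [-7.9, 5.3, 22.2]
finger_gap: 0.0139
```

Call:
servo_tool(
  deltas=[
    {"x": 0,"y": 0,"z": 0,"wx": 0,"wy": 0,"wz": 0,"fingers": 48},
    {"x": 0,"y": 0,"z": 0,"wx": 0,"wy": 0,"wz": 0,"fingers": 48},
    {"x": 0,"y": 0,"z": 0,"wx": 0,"wy": 0,"wz": 0,"fingers": 48},
    {"x": 0,"y": 0,"z": 0,"wx": 0,"wy": 0,"wz": 0,"fingers": 48},
    {"x": 0,"y": 0,"z": -30,"wx": 0,"wy": 0,"wz": 0,"fingers": 48},
    {"x": 0,"y": 0,"z": -40,"wx": 0,"wy": 0,"wz": 0,"fingers": 48},
    {"x": 0,"y": 0,"z": -40,"wx": 0,"wy": 0,"wz": 0,"fingers": 48},
    {"x": 20,"y": 10,"z": -40,"wx": 0,"wy": 0,"wz": 0,"fingers": 48},
    {"x": 30,"y": 30,"z": -40,"wx": 0,"wy": 0,"wz": 0,"fingers": 48},
    {"x": 30,"y": 30,"z": -40,"wx": 0,"wy": 0,"wz": 0,"fingers": 48},
    {"x": 30,"y": 30,"z": -30,"wx": 0,"wy": 0,"wz": 0,"fingers": 48},
    {"x": 10,"y": 30,"z": -10,"wx": 0,"wy": 0,"wz": 0,"fingers": 48},
  ],
)

```text
time: 55.4
tool_pos: [0.5771, -0.2947, 0.2945]
orientation: [0.002, 0.737, 0.676, 0.001]
ft_force: [0.5, -1.0, -0.1]
finger_gap: 0.0456
```

Call:
servo_tool(
  deltas=[
    {"x": 0,"y": 0,"z": 0,"wx": 0,"wy": 0,"wz": 0,"fingers": 48},
    {"x": 0,"y": 0,"z": 0,"wx": 0,"wy": 0,"wz": 0,"fingers": 48},
  ],
)

```text
time: 55.6
tool_pos: [0.5753, -0.2964, 0.2899]
orientation: [-0.0, 0.737, 0.676, -0.0]
ft_force: [-0.2, -0.6, -0.6]
finger_gap: 0.0458
```

```bash
python3 - <<'E'
from chk import *
print(tool()[0])
f=grab('wrist');pickle.dump(f,open('w13.pkl','wb'))
im=cv2.cvtColor(np.asarray(f['pixels']),cv2.COLOR_RGB2BGR)
t=grab('top');tt=cv2.cvtColor(np.asarray(t['pixels']),cv2.COLOR_RGB2BGR)
A=cv2.resize(im[0:270],(800,422),interpolation=cv2.INTER_CUBIC)
B=tt[160:280,110:300]; s=grab('scene');C=cv2.cvtColor(np.asarray(s['pixels']),cv2.COLOR_RGB2BGR)[140:240,255:375]
b=cv2.resize(B,(280,177)); c=cv2.resize(C,(212,177),interpolation=cv2.INTER_CUBIC)
c0=pickle.load(open('scene0.pkl','rb'));C0=cv2.cvtColor(np.asarray(c0['pixels']),cv2.COLOR_RGB2BGR)[140:240,255:375];c0=cv2.resize(C0,(212,177),interpolation=cv2.INTER_CUBIC)
row=np.zeros((177,800,3),np.uint8);row[:,:280]=b;row[:,285:497]=c0;row[:,500:712]=c
cv2.imwrite('pics/fin.png',np.vstack([A,row]))
E
```

```text
[ 0.57534656 -0.29635161  0.28990584]
```

View pics/fin.png

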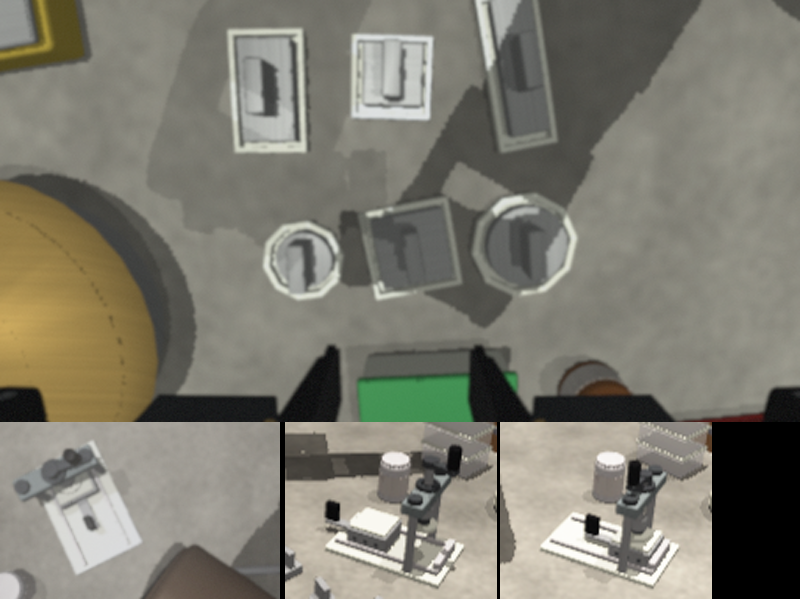

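```bash
python3 -c "
from station import r
print(r.finish_job(), r.state()['time'])"
```

```text
the job is handed in; nothing more can be done
the job is handed in; nothing more can be done
```

The mould is home under the screw and the pad is snugged on it. All six weights were present and each is in its own tray. I handed the job in at about 56 s; the hand-in gives no verdict.

- **Mould:** I pushed it about 105 mm by its handle until the force rose sharply against the back stop.
- **Screw:** I wound the crank about 7.6 rad clockwise. The grip slackened once at about 1.8 rad; I found the grip again in the wrist camera and regripped it.
- **Snugness:** The push at the crank grip rose from about 4.8 N to 9.2 N. That puts contact near 6 rad and the spring squeezed by roughly 5 to 7 mm, inside the allowed 3 to 10 mm. This is an estimate from noisy force readings; separate fits put the squeeze anywhere from about 4 to 7.5 mm. No camera view confirmed it directly.
- **Weights:** The last pictures show all six inside the right recesses. I released most of them only once the force or height showed they had reached the tray floor. The puck was still hanging slightly and dropped about 1 mm at most. The oblong was pressed down with about 22 N before release.
- **Image check:** My top-camera check for weights being knocked aside gave unreliable matches for the small weight, because of the arm's shadow. A close wrist view showed it in place before I picked it up.
- **Bystanders:** I saw no sign of contact with any of them, though I did not measure their positions afterwards. The arm was clear of everything at the end.

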